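# Slide a button tray home through the mouth of its bay

### The arm

A 7-joint arm with a two-finger parallel gripper is mounted at the origin on the work surface. World frame = base frame: x ahead of the robot, y to its left, z up, the work surface at z = 0. Lengths are in m, angles in rad, forces in N, time in s.
With the tool pointing down it reaches from about 0.35 to 0.9 m from the base axis. Payload 8.1 kg.
Tool frame: the origin (TCP) lies at the very end of the fingers, on their centre line; the grasp point (between the pads) lies ctrl.pinch_z behind it (ctrl.pinch_z is the distance from the TCP to the grasp point, in m); x points along the fingers, z is the direction in which the jaws open and shut, and the axes are right-handed (so a half turn about x gives the same grasp; the last joint's range is limited). The gripper opens to 92 mm and grips with 3 to 60 N. Pads are 19 mm wide; open, the fingers measure 130 mm over their backs; the gripper's body (75 mm by 190 mm) begins 47 mm behind the grasp point.
Start: joints at [1.136, 0.434, 0.025, 1.573, -0.012, 1.134, -0.075], TCP at [0.204, -0.591, 0.197] pointing down, gripper open.
Joint ranges: [-2.62, 2.62], [-0.44, 2.09], [-1.27, 1.32], [0.08, 2.57], [-1.32, 4.46], [0.12, 2], [-2.74, 2.74]. Speed limits (rad/s): [2.22, 2.22, 3.01, 3.01, 3.14, 3.14, 3.14].

### API

Orientations are given as a unit quaternion [w, x, y, z].
In Python, from cell import ctrl, eyes, spotter gives the robot as it stands. The module is installed in compiled form; this text tells all that it offers.
- The arm moves only by the shell command python3 -m handwheel 'ROWS' [OPENING]. ROWS is a JSON object of lists of equal length, an entry for each row: "xyz": the shift along the tool's x, y, z in m, a list of three; "rot": the turn, a rotation vector about the tool's x, y, z in degrees, a list of three. In form: {"xyz": [[dx, dy, dz], ...], "rot": [[ax, ay, az], ...]}. A call has exactly 5 rows; each row is the pose to reach, as a shift and turn from the pose commanded when the call began, along the tool's axes at that moment; what a row does not reach only later rows make up. A row lasts 1/8 s, in which the tool goes at most 62.5 mm and 10.7 degrees, less where a joint would pass 70% of its speed; a pose out of reach is approached as far as the arm can. A call with a gripper value outside its range is refused whole. OPENING is the opening, from 0 (shut) to 1 (fully open), set as the call begins (- or left out, the last holds). The fingers move at their own pace and stop on an object; the grip force is fixed at half the most. Time passes only in rows, so rows that repeat a pose let the fingers close, or fill a call up. It gives the time, the measured TCP pose, the force and the opening at its end, in the units of the state.
- ctrl.read_state(): the state, without advancing time (a new reading comes with each control period).
- eyes.camera(name): name is "scene" or "top"; returns the picture (384x512x3 uint8, red, green, blue); there is no depth.
- eyes.camera_info(name): a dict with "fx", "fy", "cx", "cy" (pixels), "R" (3x3) and "t" (3): a world point X has camera coordinates R X + t. Camera axes: x right, y down, z forward; pixel columns grow to the right and rows downward; lengths in m; the calibration is good to about 2 mm. A picture is of the moment at which its call begins. camera_info takes no time and is no camera call.
- ctrl.close_job(): hands the job in, once; it reports no verdict.
Trained networks look in the newest picture that a camera, given by its name, has taken for a name from the list of things; names that differ only in an ending like _2 or _b are one class to them, and where a whole thing is asked for, a point or a joint stands for the part that bears it (a point fixed in the world has none). Each returns a list of dicts, best first, with "score" (0 to 1); they miss things now and then, are a little off and sometimes report something else, mostly with a low value. They report only what shows in the picture. A call takes as long as a camera call.
- spotter.boxes_of(camera, query): "pixel" ([row, column] in pixels, amid what is visible of it).
- spotter.mark_of(camera, query): "pixel" ([row, column] in pixels: a listed point, or the origin of a listed thing).
The state is a dict: "t": time; "qpos": joint angles; "joint_vel": joint speeds; "tau": joint torques, N m; "position": TCP position; "eef_rot": TCP orientation; "wrist_force": force on the tool from outside, world axes, zero at the start; "torque": the same for the moment, N m; "width": finger opening in m.
Only numpy, scipy, OpenCV 4.12 (cv2) and the standard library are available. Lean on these libraries where they do the work, as an engineer would, in place of code of your own. Each camera call takes 0.05 s, during which the arm holds its last target.

### The job

Push the loose grey button tray along the counter, through the narrow gap between the two steel posts and fully home into its bay, so that its leading edge lies flat against the bay's back wall. Only push it with the fingers: never lift or tip the tray. Leave the jar, the spool and the tape measure standing where they are.

Things in the scene. Friction and masses are not known exactly. Their poses are not given: they have to be found in the camera images.
- tray: Loose felt-grey tray, 110 mm long (its x) by 96 mm wide (its y) by 30 mm high, corners rounded by 4 mm, about 0.35 kg, solid to its rim, with a 3 by 3 grid of metal buttons fixed down in its top. Origin: centre of its underside. Its +x end leads into the bay.
- tray_front (a point): Middle of the tray's leading (+x) lower edge, 55 mm from the tray's origin; axes as the tray's. The tray starts in front of the posts, off-line by up to 40 mm and turned by up to 0.4 rad against the bay, its centre 125 to 170 mm before the posts' line. It slides with friction and stops when no longer pushed.
- bay: Bay fixed to the counter, open on top; level with the counter inside. Origin on the counter midway between its two posts; its x is the push direction, from the mouth to the back wall; y across, z up. Posts: round steel, 28 mm diameter, 45 mm high, centred at x = 0, y = +65 and -65 mm, so the gap between them is 102 mm wide.
- bay_back (a point): Foot of the middle of the back wall's inner face, 130 mm from the bay's origin along its x; axes as the bay's. The side walls have their inner faces at y = +63 and -63 mm from the bay's middle line, and all walls are 12 mm thick, 32 mm high. The tray lies home with its origin at x = 75 mm, its rear edge then 20 mm past the line of the posts.
- jar: Small glass jar with a steel cap, 54 mm diameter, 75 mm high, loose, outside one side wall of the bay. Origin: centre of its underside. Only in the way; must stay standing where it is.
- spool: Empty wooden spool, 42 mm diameter, 50 mm high, standing loose, outside one side wall of the bay. Origin: centre of its underside. Only in the way; must stay standing where it is.
- tape: Round tape measure lying flat, 60 mm diameter, 20 mm high, with a steel tab reaching 39 mm from its centre, loose, well behind the tray's start. Origin: centre of its underside. Only in the way; must stay standing where it is.

How it is judged:
On the way:
1. the tray is between the posts, its leading end through the gap (x of tray in the frame of bay between -0.035 and 0.04 m and y of tray in the frame of bay between -0.03 and 0.03 m), for 0.1 s.
At the end, for the whole second after the job is handed in: The tray lies flat on the counter inside the bay, past the posts, at rest (under 10 mm/s), the middle of its leading edge within 8 mm of the back wall and square to it within 0.1 rad; jar, spool and tape measure within 15 mm of their starts (x of tray_front in the frame of bay_back above -0.008 m and angle between the x axis of tray and the x axis of bay, either way round below 0.1 rad and x of tray in the frame of bay below 0.085 m and y of tray in the frame of bay between -0.03 and 0.03 m and height (world z) of tray below 0.004 m and angle between tray's own z axis and vertical below 0.05 rad and linear speed of tray below 0.01 m/s and distance of each of jar, spool, tape from where it was at the start of the episode below 0.015 m); the robot touches nothing.
It fails at once if the tray is lifted or tipped off the counter (height (world z) of tray above 0.008 m or angle between tray's own z axis and vertical above 0.15 rad).
It fails at once if jar, spool or tape measure pushed away or knocked over (distance of any of jar, spool, tape from where it was at the start of the episode above 0.015 m or angle between any of jar, spool, tape's own z axis and vertical above 0.3 rad).
It also fails if it takes over 72 s, if anything falls off the work surface, if the arm or the gripper's body presses on something with over 40 N, if the wrist force passes 120 N, or if a joint passes its speed limit or range.

## Working session

There is one attempt and no reset: what is moved stays moved. The work goes in short steps, Python scripts to look and compute and a shell command to move; the robot and the scene stay as the last step left them, time stands still between calls to the robot, and variables do not carry over. Pictures are saved under pics/ and viewed, and the job is handed in when it is done.

```bash
mkdir -p pics; cat > h.py <<'E'
import numpy as np,cv2
from cell import ctrl,eyes,spotter
def ray(cam,px,z):
    i=eyes.camera_info(cam);R=np.array(i["R"]);t=np.array(i["t"])
    d=R.T@np.array([(px[1]-i["cx"])/i["fx"],(px[0]-i["cy"])/i["fy"],1]);o=-R.T@t
    return o+d*(z-o[2])/d[2]
def proj(cam,X):
    i=eyes.camera_info(cam);c=np.array(i["R"])@np.array(X)+np.array(i["t"])
    return [i["cy"]+i["fy"]*c[1]/c[2],i["cx"]+i["fx"]*c[0]/c[2]]
def snap(cam,n):
    im=eyes.camera(cam);cv2.imwrite(f"pics/{n}.png",im[:,:,::-1]);return im
E
python3 - <<'E'
from h import *
s=ctrl.read_state();print(s,ctrl.pinch_z)
for c in["top","scene"]:
    snap(c,c+"0")
    for q in["tray","tray_front","bay","bay_back","jar","spool","tape"]:
        for f in(spotter.mark_of,):
            for r in f(c,q)[:2]:print(c,q,np.round(r["pixel"],1),round(r["score"],2),ray(c,r["pixel"],0).round(4))
E
```

```text
{'t': 0.0, 'qpos': array([ 1.13640839,  0.43523041,  0.0249734 ,  1.5740922 , -0.01157608,
        1.13398503, -0.07506315]), 'joint_vel': array([ 2.10355425e-04,  1.50765478e-03, -6.31098516e-05, -1.39370336e-03,
        1.41345314e-03,  2.42508176e-04,  1.22893097e-03]), 'tau': array([-3.92170041e-04, -6.67853093e+01,  9.84536223e-01, -3.14459431e+01,
       -6.05199533e-02,  4.28507896e-02,  1.35092664e-04]), 'position': array([ 0.20333756, -0.59041428,  0.1958423 ]), 'eef_rot': array([ 0.57521432,  0.41084832,  0.57618103, -0.4103018 ]), 'wrist_force': array([1.29968217, 0.08652656, 0.52854264]), 'torque': array([-0.00056679,  0.03727709, -0.00505823]), 'width': 0.09176919093477626} 0.0188
top tray [197.1 297.9] 0.69 [0.595  0.0191 0.    ]
top tray_front [204.3 316.5] 0.79 [ 0.5853 -0.0214  0.    ]
top bay [219.8 368.2] 0.96 [ 0.5681 -0.1316  0.    ]
top bay_back [238.9 426.3] 0.82 [ 0.5457 -0.2536  0.    ]
top jar [289.4 377.2] 0.63 [ 0.4299 -0.1618  0.    ]
top spool [174.6 436.7] 0.84 [ 0.686  -0.2676  0.    ]
top tape [165.1 205.2] 0.56 [0.6359 0.2242 0.    ]
scene tray [182.4 229.6] 0.62 [0.6025 0.0367 0.    ]
scene tray_front [160.6 225.1] 0.71 [ 0.5744 -0.0231  0.    ]
scene bay [133.2 205. ] 0.85 [ 0.5671 -0.1263  0.    ]
scene bay_back [ 95.9 183.5] 0.71 [ 0.5432 -0.2706 -0.    ]
scene jar [100.9 237.7] 0.88 [ 0.433  -0.1653  0.    ]
scene spool [122.4 137.5] 0.6 [ 0.6918 -0.2648  0.    ]
scene tape [247.7 264.9] 0.58 [0.638  0.2265 0.    ]
```

View pics/top0.png

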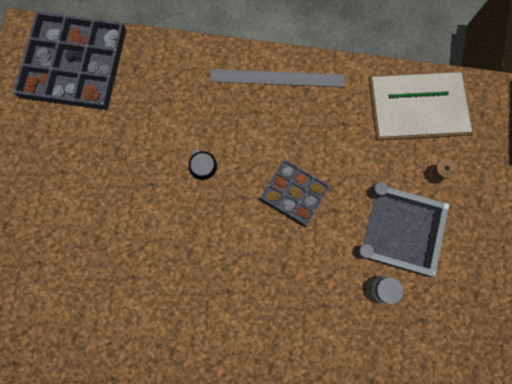

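View pics/scene0.png

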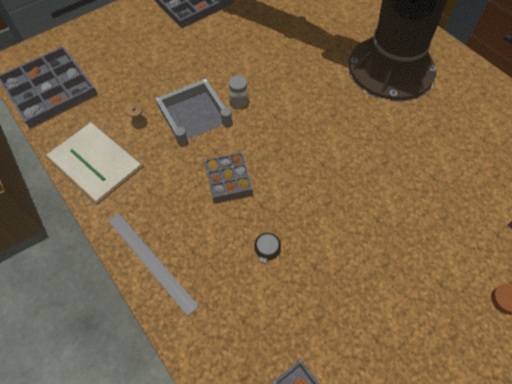

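Top view: the tray is near (193,295), the bay is at about (232,405) with posts at (189,382) and (252,366), and the jar, spool and tape are clear of the push line. I'll zoom in for precise corners.

```bash
python3 - <<'E'
from h import *
im=cv2.imread("pics/top0.png")
c=im[145:305,250:460];cv2.imwrite("pics/z0.png",cv2.resize(c,(788,600),interpolation=cv2.INTER_CUBIC))
E
```

```text
(no output)
```

View pics/z0.png

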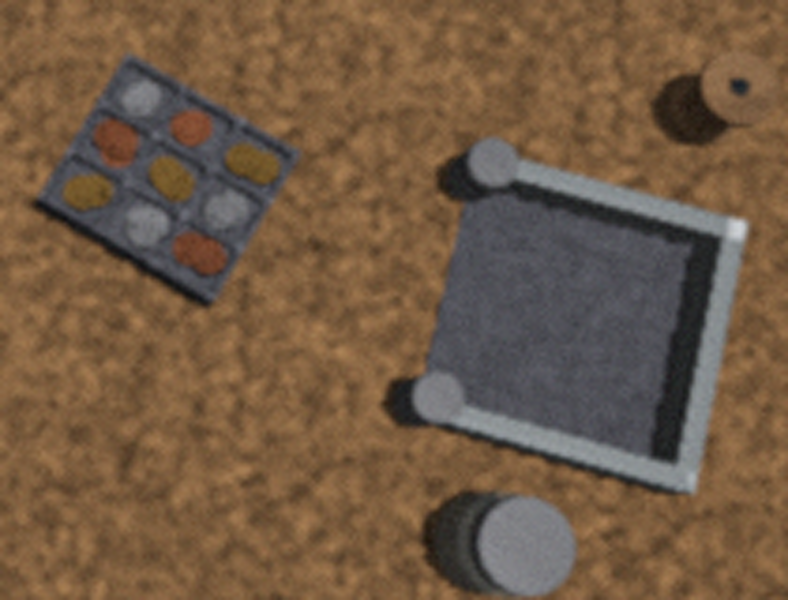

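```bash
cat >> h.py <<'E'
from scipy.optimize import least_squares
def rt(p,P):
    c,s=np.cos(p[2]),np.sin(p[2]);P=np.array(P,float);o=P.copy()
    o[:,0]=p[0]+c*P[:,0]-s*P[:,1];o[:,1]=p[1]+s*P[:,0]+c*P[:,1];return o
def fit(cam,P,pix,p0):
    f=lambda p:(np.array([proj(cam,X) for X in rt(p,P)])-pix).ravel()
    r=least_squares(f,p0);return r.x,np.abs(r.fun).reshape(-1,2).max(1)
def z2p(L,r0=145,c0=250,k=3.75):
    return np.array([[r0+(r+.5)/k-.5,c0+(c+.5)/k-.5] for c,r in L])
E
python3 - <<'E'
from h import *
# bay
P=[[0,.065,.045],[0,-.065,.045],[.142,.075,.032],[.142,-.075,.032]]
b,e=fit("top",P,z2p([(494,163),(438,398),(742,221),(690,490)]),[.568,-.13,-1.75]);print("bay",b.round(4),e.round(2))
# tray corners
T=[[-.055,.048,.03],[.055,.048,.03],[.055,-.048,.03],[-.055,-.048,.03]]
t,e=fit("top",T,z2p([(128,55),(300,153),(211,299),(37,199)]),[.595,.019,-2]);print("tray",t.round(4),e.round(2))
c,s=np.cos(b[2]),np.sin(b[2]);d=t[:2]-b[:2];print("tray in bay",c*d[0]+s*d[1],-s*d[0]+c*d[1],t[2]-b[2])
inb=lambda p:(c*(p[0]-b[0])+s*(p[1]-b[1]),-s*(p[0]-b[0])+c*(p[1]-b[1]))
for n,pz in dict(jar=((525,545),.075),spool=((740,88),.05)).items():
    w=ray("top",z2p([pz[0]])[0],pz[1]);print(n,w,inb(w))
print("tape",ray("top",[165,203],.02),inb(ray("top",[165,203],.02)))
i=eyes.camera_info("top");print(-np.array(i["R"]).T@i["t"])
for cc,pt in(("scene",None),):
  for X in rt(b,P):print(np.round(proj("scene",X),1))
  for X in rt(t,T):print(np.round(proj("scene",X),1))
E
```

```text
bay [ 0.5637 -0.1298 -1.7057] [1.02 0.47 0.81 0.86]
tray [ 0.5993  0.0294 -1.9728] [0.72 0.1  0.98 0.32]
tray in bay -0.1625288784309717 0.013897108661942804 -0.26711269490782974
jar [ 0.43063813 -0.16250397  0.075     ] (np.float64(0.05033452604594531), np.float64(-0.1274422698241411))
spool [ 0.68625974 -0.2664018   0.05      ] (np.float64(0.11890628205919498), np.float64(0.1398311480665222))
tape [0.63015459 0.22540376 0.02      ] (np.float64(-0.36088397908773057), np.float64(0.01808631339513691))
[0.41300443 0.08377906 0.8408965 ]
[130.7 180.3]
[111.3 226.2]
[ 98.2 155.8]
[ 78.2 206.2]
[196.7 213.1]
[158.8 204.6]
[151.2 242.5]
[188.2 252.9]
```

```bash
cat >> h.py <<'E'
from scipy.spatial.transform import Rotation as Ro
def cur():
    s=ctrl.read_state();q=s["eef_rot"];return np.array(s["position"]),Ro.from_quat([q[1],q[2],q[3],q[0]]),s
def tgt(p,phi,sg):
    x=np.array([0,0,-1.]);y=sg*np.array([np.cos(phi),np.sin(phi),0]);R=Ro.from_matrix(np.c_[x,y,np.cross(x,y)])
    c,r,s=cur();return (r.inv().apply(np.array(p)-c)*1000).round(1),np.degrees((r.inv()*R).as_rotvec()).round(2)
B=np.array([0.5637,-0.1298,-1.7057])
def inbay(p):
    c,s=np.cos(B[2]),np.sin(B[2]);d=np.array(p[:2])-B[:2];return np.array([c*d[0]+s*d[1],-s*d[0]+c*d[1]])
def frombay(p):
    c,s=np.cos(B[2]),np.sin(B[2]);return np.array([B[0]+c*p[0]-s*p[1],B[1]+s*p[0]+c*p[1]])
E
python3 - <<'E'
from h import *
c,r,s=cur();print(r.as_matrix().round(3))
t=np.array([.5993,.0294,-1.9728]);u=np.array([np.cos(t[2]),np.sin(t[2])])
p=t[:2]-u*(.055+.0095+.03)
for sg in(1,-1):print(p,tgt([*p,.19],t[2],sg))
E
```

```text
[[ 0.     0.945  0.326]
 [-0.     0.326 -0.945]
 [-1.    -0.     0.   ]]
[0.63627436 0.11636635] (array([   6.6,  639.5, -527.8]), array([ 1.3204e+02,  0.0000e+00, -1.0000e-02]))
[0.63627436 0.11636635] (array([   6.6,  639.5, -527.8]), array([-47.96,   0.  ,   0.  ]))
```

```bash
python3 -m handwheel '{"xyz":[[0,40,-35],[0,80,-70],[0,120,-100],[0,165,-135],[0,210,-170]],"rot":[[0,0,0],[0,0,0],[0,0,0],[0,0,0],[0,0,0]]}' 0.49
python3 -m handwheel '{"xyz":[[0,40,-35],[0,80,-70],[0,120,-100],[0,165,-135],[0,210,-170]],"rot":[[0,0,0],[0,0,0],[0,0,0],[0,0,0],[0,0,0]]}'
python3 - <<'E'
from h import *
print(tgt([.6363,.1164,.12],-1.9728,-1))
E
```

```text
t: 1.42
position: [0.365, -0.3211, 0.197]
eef_rot: [0.576, 0.411, 0.575, -0.411]
wrist_force: [1.2, 0.0, -0.7]
width: 0.0475
t: 2.05
position: [0.5255, -0.0531, 0.197]
eef_rot: [0.576, 0.411, 0.575, -0.411]
wrist_force: [0.7, -0.1, -0.5]
width: 0.0444
(array([  77. ,  159.8, -124.3]), array([-4.799e+01,  5.000e-02, -2.000e-02]))
```

```bash
python3 -m handwheel '{"xyz":[[0,35,-30],[0,75,-60],[0,115,-90],[35,160,-124],[77,160,-124]],"rot":[[-9.6,0,0],[-19.2,0,0],[-28.8,0,0],[-38.4,0,0],[-48,0,0]]}'
python3 - <<'E'
from h import *
print(tgt([.6363,.1164,.016],-1.9728,-1))
snap("top","top1")
c,r,s=cur();print(proj("top",c))
E
```

```text
t: 2.68
position: [0.6911, 0.2068, 0.1644]
eef_rot: [0.694, 0.14, 0.692, -0.139]
wrist_force: [0.7, -1.0, 1.0]
width: 0.0448
(array([ 148.2, -104.9,  -15.9]), array([ 0.32,  0.11, -0.1 ]))
[np.float64(112.43681867110779), np.float64(205.11393084821555)]
```

View pics/top1.png

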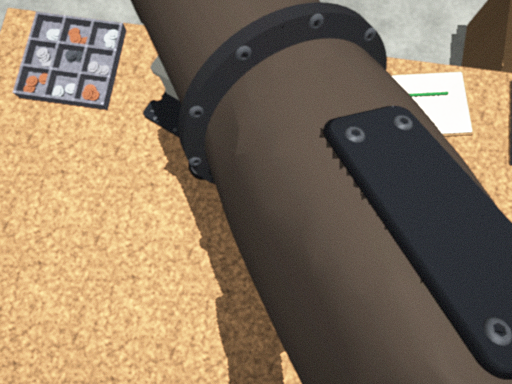

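The arm was still lagging behind its command when I measured, so it overshot. The arm also hides the top camera. I'll settle first, then correct.

```bash
python3 -m handwheel '{"xyz":[[0,0,0],[0,0,0],[0,0,0],[0,0,0],[0,0,0]],"rot":[[0,0,0],[0,0,0],[0,0,0],[0,0,0],[0,0,0]]}'
python3 - <<'E'
from h import *
print(tgt([.6363,.1164,.06],-1.9728,-1))
snap("scene","scene1")
c,r,s=cur();print(proj("scene",c))
E
```

```text
t: 3.35
position: [0.6894, 0.2042, 0.1644]
eef_rot: [0.693, 0.141, 0.693, -0.141]
wrist_force: [-0.3, -0.2, -0.8]
width: 0.0451
(array([ 104.3, -101.6,  -14.6]), array([-0.01,  0.05, -0.01]))
[np.float64(221.13141849254708), np.float64(238.31102477536882)]
```

View pics/scene1.png

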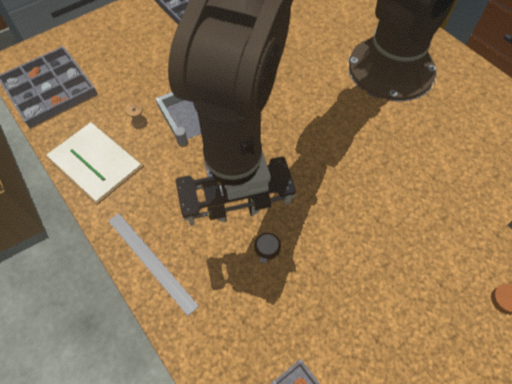

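```bash
python3 -m handwheel '{"xyz":[[0,-50,-7],[0,-101,-15],[50,-101,-15],[104,-101,-15],[104,-101,-15]],"rot":[[0,0,0],[0,0,0],[0,0,0],[0,0,0],[0,0,0]]}'
python3 - <<'E'
from h import *
print(tgt([.6363,.1164,.016],-1.9728,-1))
snap("scene","scene2")
c,r,s=cur();print(proj("scene",c))
E
```

```text
t: 4.03
position: [0.5492, -0.0262, 0.0466]
eef_rot: [0.694, 0.141, 0.692, -0.141]
wrist_force: [0.0, -0.1, -0.5]
width: 0.0449
(array([ 30.7, 165.3,  24.3]), array([-0.01,  0.11, -0.03]))
[np.float64(142.24726602140208), np.float64(232.60248269925128)]
```

View pics/scene2.png

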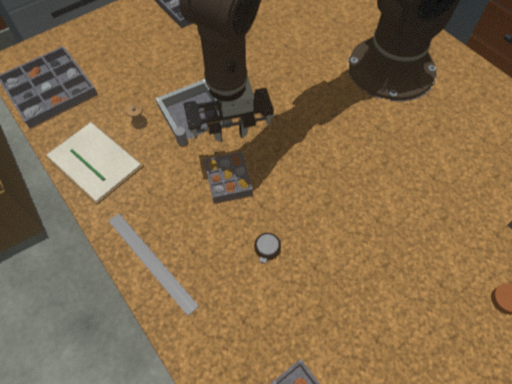

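The arm moved much further than the rows asked. The result matches translation rows adding up, not each being measured from the call's start. I'll test this with a small upward move before going on.

```bash
python3 -m handwheel '{"xyz":[[-5,0,0],[-10,0,0],[-15,0,0],[-20,0,0],[-20,0,0]],"rot":[[0,0,0],[0,0,0],[0,0,0],[0,0,0],[0,0,0]]}'

```

```text
t: 4.7
position: [0.5492, -0.0244, 0.3622]
eef_rot: [0.693, 0.141, 0.693, -0.141]
wrist_force: [1.0, -0.3, -0.8]
width: 0.045
```

That explains it, and the mistake was mine. Shifts are in metres and I typed millimetres, so every row ran clipped at 62.5 mm. The arm touched nothing. From here on I use metres.

```bash
python3 - <<'E'
from h import *
print(tgt([.6363,.1164,.12],-1.9728,-1))
snap("scene","scene3")
E
```

```text
(array([242.2, 163.6,  25. ]), array([ 0.05,  0.05, -0.01]))
```

View pics/scene3.png

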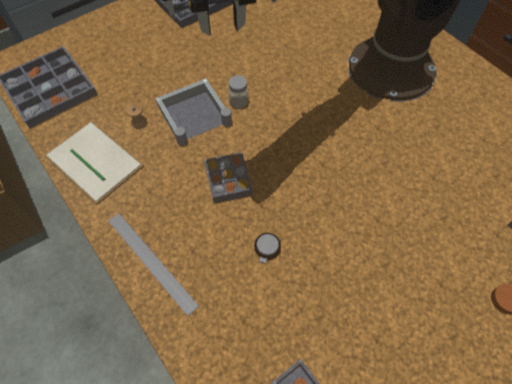

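The scene is undisturbed: the tray is still at about (177,228), with the jar, spool and tape unchanged.

```bash
python3 -m handwheel '{"xyz":[[0.02,0.05,0.008],[0.05,0.1,0.016],[0.09,0.145,0.022],[0.14,0.163,0.025],[0.19,0.163,0.025]],"rot":[[0,0,0],[0,0,0],[0,0,0],[0,0,0],[0,0,0]]}'
python3 - <<'E'
from h import *
print(tgt([.6363,.1164,.016],-1.9728,-1))
E
```

```text
t: 5.38
position: [0.6365, 0.1183, 0.1679]
eef_rot: [0.693, 0.141, 0.693, -0.139]
wrist_force: [1.0, 0.5, 0.1]
width: 0.0453
(array([151.9,  -2.1,   0.6]), array([ 0.2 , -0.02, -0.08]))
```

```bash
python3 -m handwheel '{"xyz":[[0.05,-0.001,0],[0.1,-0.001,0],[0.14,-0.001,0],[0.152,-0.001,0],[0.152,-0.001,0]],"rot":[[0,0,0],[0,0,0],[0,0,0],[0,0,0],[0,0,0]]}'
python3 - <<'E'
from h import *
c,r,s=cur();print(c,tgt([.6363,.1164,.016],-1.9728,-1))
snap("scene","scene4");snap("top","top4")
im=cv2.imread("pics/scene4.png")[110:270,150:310];cv2.imwrite("pics/z4.png",cv2.resize(im,(600,600),interpolation=cv2.INTER_CUBIC))
E
```

```text
t: 6.0
position: [0.636, 0.1149, 0.0177]
eef_rot: [0.693, 0.141, 0.693, -0.141]
wrist_force: [-0.7, -0.1, -0.1]
width: 0.045
[0.63601988 0.11491038 0.01772302] (array([ 1.7,  1.5, -0.3]), array([ 0.04, -0.01,  0.01]))
```

View pics/z4.png

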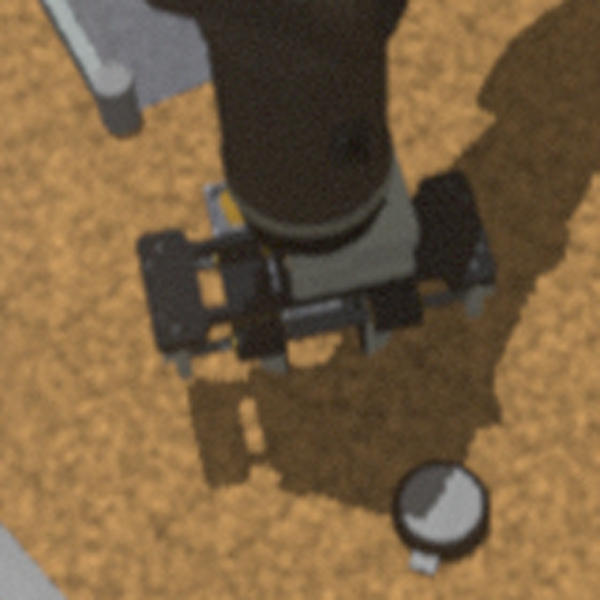

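View pics/top4.png

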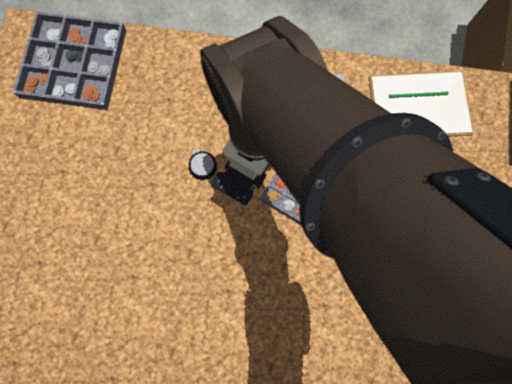

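```bash
python3 -m handwheel '{"xyz":[[0,-0.01,0],[0,-0.02,0],[0,-0.028,0],[0,-0.033,0],[0,-0.037,0]],"rot":[[0,0,0],[0,0,0],[0,0,0],[0,0,0],[0,0,0]]}'
python3 -m handwheel '{"xyz":[[0,-0.005,0],[0,-0.01,0],[0,-0.014,0],[0,-0.017,0],[0,-0.018,0]],"rot":[[0,0,0],[0,0,0],[0,0,0],[0,0,0],[0,0,0]]}'
python3 - <<'E'
from h import *
c,r,s=cur();print(c,inbay(c))
snap("scene","scene5")
im=cv2.imread("pics/scene5.png")[110:270,150:310];cv2.imwrite("pics/z5.png",cv2.resize(im,(600,600),interpolation=cv2.INTER_CUBIC))
E
```

```text
t: 6.72
position: [0.6214, 0.0803, 0.0175]
eef_rot: [0.693, 0.141, 0.693, -0.141]
wrist_force: [0.4, 0.6, 0.1]
width: 0.0446
t: 7.35
position: [0.6144, 0.0639, 0.0174]
eef_rot: [0.693, 0.141, 0.693, -0.141]
wrist_force: [-1.0, 0.5, 0.4]
width: 0.0453
[0.61436297 0.06388533 0.01743151] [-0.19873947  0.02415298]
```

View pics/z5.png

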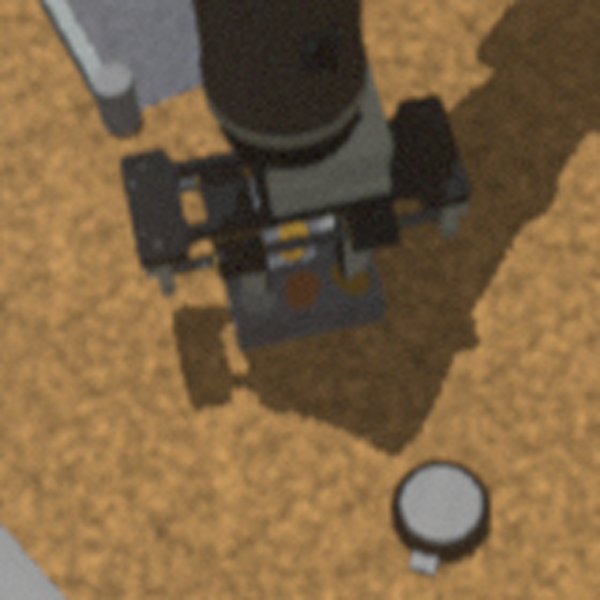

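```bash
python3 - <<'E'
from h import *
c,r,s=cur();Z=r.as_matrix()[:,2]
k=lambda X:((np.array(proj("scene",X))-[110,150]+.5)*3.75)[::-1].round(0)
for zz in(0,.03,.06):
    for o in(-.035,.035):
        X=c+Z*o;X[2]=c[2]+zz;print(zz,k(X))
t=np.array([.5993,.0294,-1.9728])
T=[[-.055,.048,.03],[.055,.048,.03],[.055,-.048,.03],[-.055,-.048,.03],[-.055,-.048,0]]
print([k(X) for X in rt(t,T)])
print(spotter.mark_of("scene","tray"),spotter.mark_of("scene","tray_front"),s["wrist_force"])
E
```

```text
0 [361. 287.]
0 [254. 309.]
0.03 [360. 262.]
0.03 [251. 285.]
0.06 [359. 237.]
0.06 [247. 260.]
[array([239., 327.]), array([206., 185.]), array([349., 156.]), array([388., 295.]), array([388., 319.])]
[{'pixel': [182.0, 227.9], 'score': 0.59}] [{'pixel': [166.1, 224.3], 'score': 0.59}, {'pixel': [133.1, 203.7], 'score': 0.3}] [-0.75058305 -0.30165201 -0.04161409]
```

```bash
python3 - <<'E'
import cv2,numpy as np
a=[cv2.resize(cv2.imread(f"pics/{n}.png")[150:215,195:265],(390,362),interpolation=cv2.INTER_CUBIC) for n in("scene0","scene5")]
o=np.hstack(a);o=np.clip(o*1.6,0,255).astype(np.uint8);cv2.imwrite("pics/cmp5.png",o)
E
```

```text
(no output)
```

View pics/cmp5.png

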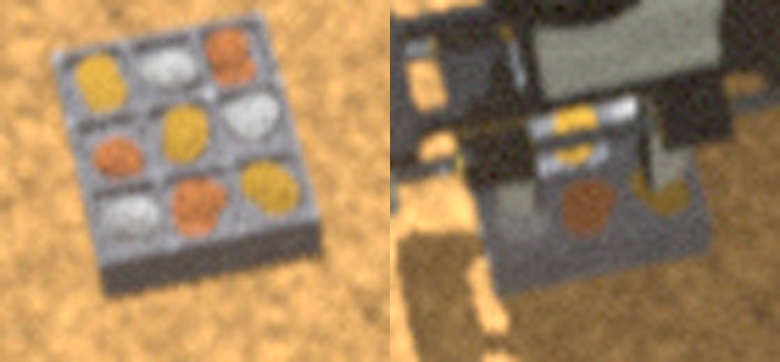

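```bash
python3 - <<'E'
from h import *
c,r,s=cur();Z=r.as_matrix()[:,2];print(c, c+Z*.032,c-Z*.032)
for px in([188.5,218.5],[184,244.5]):
    for z in(0,.0174,.03,.04,.05):print(px,z,ray("scene",px,z).round(4))
E
```

```text
[0.61447366 0.064211   0.01745868] [0.64393156 0.05171172 0.01745902] [0.58501576 0.07671028 0.01745834]
[188.5, 218.5] 0 [0.6342 0.0347 0.    ]
[188.5, 218.5] 0.0174 [0.6389 0.0439 0.0174]
[188.5, 218.5] 0.03 [0.6424 0.0505 0.03  ]
[188.5, 218.5] 0.04 [0.6451 0.0558 0.04  ]
[188.5, 218.5] 0.05 [0.6478 0.0611 0.05  ]
[184, 244.5] 0 [0.5758 0.0625 0.    ]
[184, 244.5] 0.0174 [0.5816 0.0711 0.0174]
[184, 244.5] 0.03 [0.5858 0.0774 0.03  ]
[184, 244.5] 0.04 [0.5891 0.0824 0.04  ]
[184, 244.5] 0.05 [0.5925 0.0873 0.05  ]
```

The picture shows the fingertips passing just over the rear button row, with the tray unmoved. The tips' xy matches only for a height of about 30 mm, so at half opening they sit about 13 mm above the reported TCP. I'll back off and push lower.

```bash
python3 -m handwheel '{"xyz":[[-0.005,0.005,0],[-0.005,0.02,0],[-0.005,0.035,0],[-0.005,0.05,0],[-0.005,0.055,0]],"rot":[[0,0,0],[0,0,0],[0,0,0],[0,0,0],[0,0,0]]}'
python3 -m handwheel '{"xyz":[[0.005,0,0],[0.01,0,0],[0.014,0,0],[0.016,0,0],[0.016,0,0]],"rot":[[0,0,0],[0,0,0],[0,0,0],[0,0,0],[0,0,0]]}'
python3 - <<'E'
from h import *
c,r,s=cur();print(c,s["wrist_force"])
snap("scene","scene6")
im=cv2.imread("pics/scene6.png")[150:240,190:290];cv2.imwrite("pics/z6.png",np.clip(1.5*cv2.resize(im,(660,594),interpolation=cv2.INTER_CUBIC).astype(float),0,255).astype(np.uint8))
E
```

```text
t: 8.12
position: [0.6362, 0.1168, 0.0223]
eef_rot: [0.693, 0.141, 0.693, -0.14]
wrist_force: [0.3, -0.7, -1.1]
width: 0.045
t: 8.75
position: [0.6358, 0.1145, 0.0063]
eef_rot: [0.693, 0.141, 0.693, -0.141]
wrist_force: [0.1, 0.9, 0.7]
width: 0.0453
[0.63582156 0.114482   0.00626353] [0.10413113 0.87123272 0.73229225]
```

View pics/z6.png

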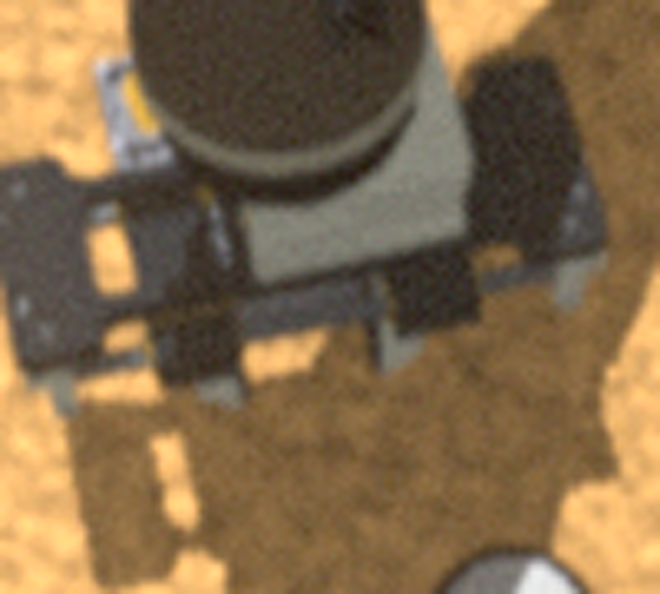

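```bash
python3 - <<'E'
from h import *
c,r,s=cur();Z=r.as_matrix()[:,2]
f=lambda px:[px[1]/6.6-.5+150,px[0]/6.6-.5+190]
for px in((222,402),(395,370),(65,410),(570,305)):
    for z in(0,.015,.03,.06,.09):
        X=ray("scene",f(px),z);d=X-c;print(px,z,(r.inv().apply(d)*1000).round(0)[1:])
E
```

```text
(222, 402) 0 [-12.  31.]
(222, 402) 0.015 [-5. 32.]
(222, 402) 0.03 [ 3. 32.]
(222, 402) 0.06 [19. 33.]
(222, 402) 0.09 [35. 35.]
(395, 370) 0 [-10. -33.]
(395, 370) 0.015 [ -2. -31.]
(395, 370) 0.03 [  6. -29.]
(395, 370) 0.06 [ 21. -26.]
(395, 370) 0.09 [ 37. -23.]
(65, 410) 0 [-23.  86.]
(65, 410) 0.015 [-15.  86.]
(65, 410) 0.03 [-7. 86.]
(65, 410) 0.06 [ 9. 85.]
(65, 410) 0.09 [25. 85.]
(570, 305) 0 [ -21. -101.]
(570, 305) 0.015 [-13. -99.]
(570, 305) 0.03 [ -5. -96.]
(570, 305) 0.06 [ 11. -90.]
(570, 305) 0.09 [ 27. -85.]
```

```bash
python3 -m handwheel '{"xyz":[[0.001,0,0],[0.002,0,0],[0.003,0,0],[0.004,0,0],[0.004,0,0]],"rot":[[0,0,0],[0,0,0],[0,0,0],[0,0,0],[0,0,0]]}'
python3 - <<'E'
from h import *
c,r,s=cur();print(c,s["wrist_force"])
snap("scene","scene7");snap("top","top7")
im=cv2.imread("pics/top7.png")[130:230,190:310];cv2.imwrite("pics/z7.png",np.clip(1.7*cv2.resize(im,(720,600),interpolation=cv2.INTER_CUBIC).astype(float),0,255).astype(np.uint8))
E
```

```text
t: 9.43
position: [0.6359, 0.1147, 0.0023]
eef_rot: [0.693, 0.141, 0.693, -0.141]
wrist_force: [-0.0, -0.2, -0.2]
width: 0.0448
[0.63586828 0.11469745 0.00232102] [-0.02485361 -0.17853424 -0.2071564 ]
```

View pics/z7.png

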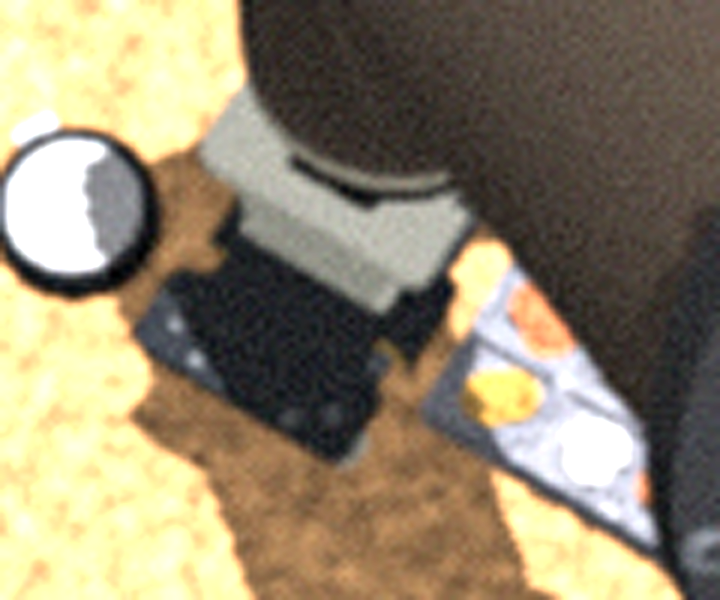

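```bash
python3 -m handwheel '{"xyz":[[0,-0.01,0],[0,-0.02,0],[0,-0.028,0],[0,-0.033,0],[0,-0.035,0]],"rot":[[0,0,0],[0,0,0],[0,0,0],[0,0,0],[0,0,0]]}'
python3 - <<'E'
from h import *
c,r,s=cur();print(c,s["wrist_force"])
snap("scene","scene8")
im=cv2.imread("pics/scene8.png")[150:240,190:290];cv2.imwrite("pics/z8.png",np.clip(1.5*cv2.resize(im,(660,594),interpolation=cv2.INTER_CUBIC).astype(float),0,255).astype(np.uint8))
E
```

```text
t: 10.15
position: [0.6222, 0.082, 0.0025]
eef_rot: [0.693, 0.141, 0.693, -0.141]
wrist_force: [0.7, 0.6, -0.5]
width: 0.045
[0.62219454 0.08198793 0.00253   ] [ 0.74776699  0.57304606 -0.47252021]
```

View pics/z8.png

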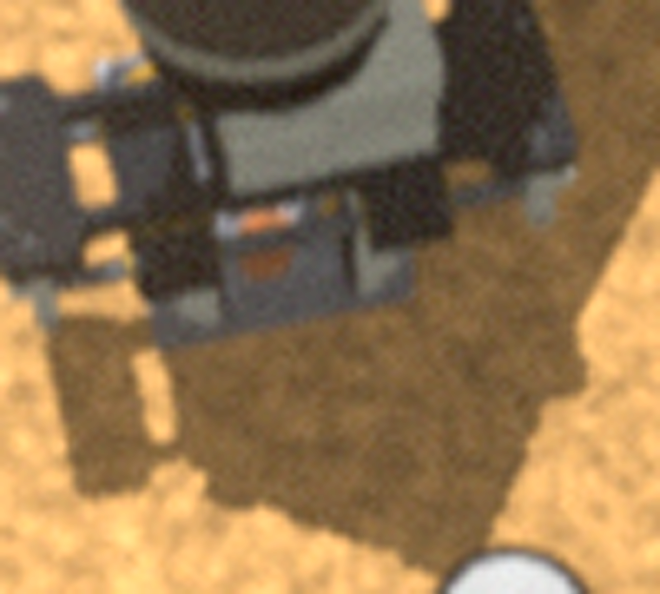

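```bash
python3 -m handwheel '{"xyz":[[0,-0.003,0],[0,-0.006,0],[0,-0.009,0],[0,-0.011,0],[0,-0.012,0]],"rot":[[0,0,0],[0,0,0],[0,0,0],[0,0,0],[0,0,0]]}'
python3 - <<'E'
from h import *
c,r,s=cur();print(c,s["wrist_force"])
snap("scene","scene9")
im=cv2.imread("pics/scene9.png")[150:240,190:290];cv2.imwrite("pics/z9.png",np.clip(1.5*cv2.resize(im,(660,594),interpolation=cv2.INTER_CUBIC).astype(float),0,255).astype(np.uint8))
E
```

```text
t: 10.82
position: [0.6175, 0.0713, 0.0025]
eef_rot: [0.693, 0.141, 0.693, -0.141]
wrist_force: [-0.4, -0.2, 0.2]
width: 0.0448
[0.61752254 0.07133962 0.00246335] [-0.37877815 -0.16276876  0.22697947]
```

View pics/z9.png

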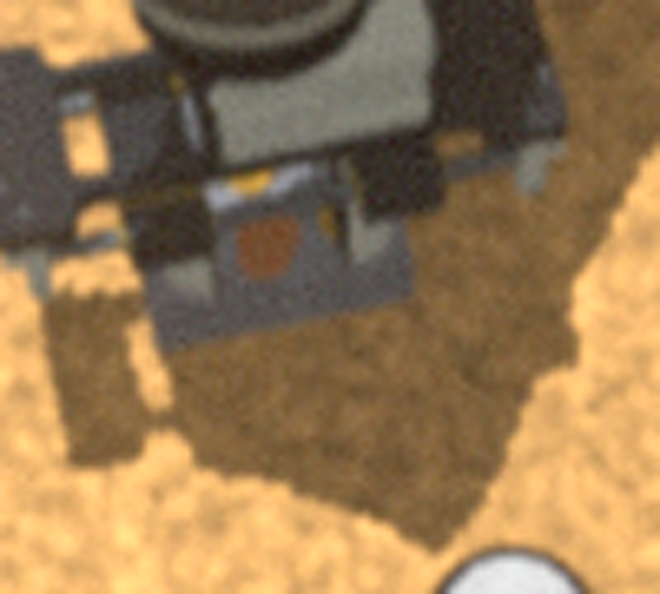

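The fingers still ride over the tray, which has not moved. The tips are about 35 mm above the reported TCP. I'll back off and feel for the counter in small steps.

```bash
python3 -m handwheel '{"xyz":[[0,0.012,0],[0,0.025,0],[0,0.036,0],[0,0.042,0],[0,0.042,0]],"rot":[[0,0,0],[0,0,0],[0,0,0],[0,0,0],[0,0,0]]}'
python3 -m handwheel '{"xyz":[[0.002,0,0],[0.004,0,0],[0.006,0,0],[0.008,0,0],[0.008,0,0]],"rot":[[0,0,0],[0,0,0],[0,0,0],[0,0,0],[0,0,0]]}'
python3 - <<'E'
from h import *
c,r,s=cur();print(c,s["wrist_force"])
snap("scene","scene10")
im=cv2.imread("pics/scene10.png")[150:240,190:290];cv2.imwrite("pics/z10.png",np.clip(1.5*cv2.resize(im,(660,594),interpolation=cv2.INTER_CUBIC).astype(float),0,255).astype(np.uint8))
E
```

```text
t: 11.5
position: [0.634, 0.1109, 0.0024]
eef_rot: [0.693, 0.141, 0.693, -0.141]
wrist_force: [-0.3, 0.5, -0.3]
width: 0.0447
t: 12.12
position: [0.6338, 0.11, -0.0058]
eef_rot: [0.693, 0.141, 0.693, -0.141]
wrist_force: [-1.0, 0.1, 0.1]
width: 0.0451
[ 0.63379998  0.11000621 -0.00579394] [-0.95637341  0.08553833  0.13696234]
```

View pics/z10.png

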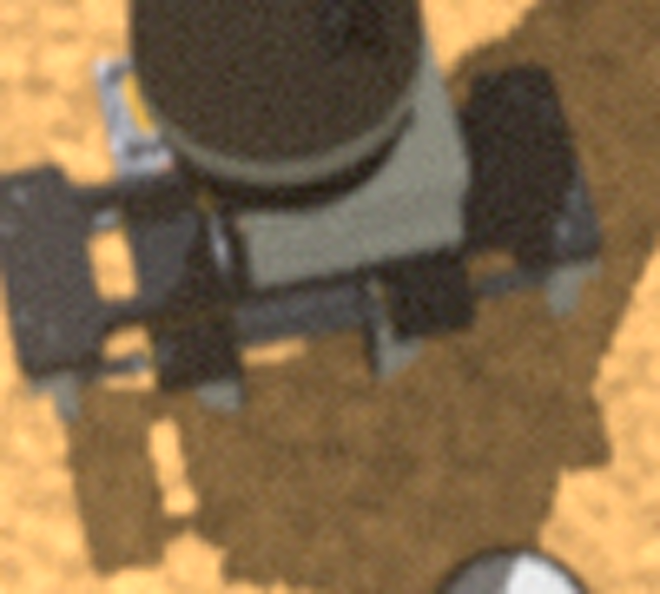

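```bash
python3 -m handwheel '{"xyz":[[0.002,0,0],[0.004,0,0],[0.006,0,0],[0.006,0,0],[0.006,0,0]],"rot":[[0,0,0],[0,0,0],[0,0,0],[0,0,0],[0,0,0]]}'
python3 -m handwheel '{"xyz":[[0.001,0,0],[0.002,0,0],[0.003,0,0],[0.004,0,0],[0.004,0,0]],"rot":[[0,0,0],[0,0,0],[0,0,0],[0,0,0],[0,0,0]]}'
python3 - <<'E'
from h import *
c,r,s=cur();print(c,s["wrist_force"])
snap("scene","scene11")
im=cv2.imread("pics/scene11.png")[150:240,190:290];cv2.imwrite("pics/z11.png",np.clip(1.5*cv2.resize(im,(660,594),interpolation=cv2.INTER_CUBIC).astype(float),0,255).astype(np.uint8))
E
```

```text
t: 12.8
position: [0.634, 0.1101, -0.0116]
eef_rot: [0.693, 0.141, 0.693, -0.141]
wrist_force: [-1.0, -0.4, -0.6]
width: 0.0448
t: 13.42
position: [0.6338, 0.1101, -0.0157]
eef_rot: [0.693, 0.141, 0.693, -0.141]
wrist_force: [-0.3, 0.0, -0.6]
width: 0.045
[ 0.6338454   0.11009821 -0.0156997 ] [-0.33597862  0.01023958 -0.64650461]
```

View pics/z11.png

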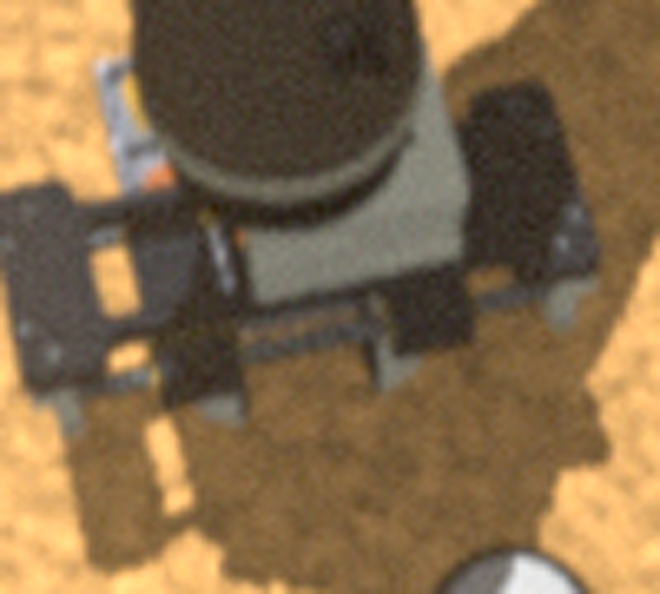

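```bash
python3 -m handwheel '{"xyz":[[0.001,0,0],[0.002,0,0],[0.003,0,0],[0.004,0,0],[0.004,0,0]],"rot":[[0,0,0],[0,0,0],[0,0,0],[0,0,0],[0,0,0]]}'
python3 - <<'E'
from h import *
c,r,s=cur();print(c,s["wrist_force"],s["qpos"].round(3),s["tau"].round(1))
snap("scene","scene12")
im=cv2.imread("pics/scene12.png")[150:240,190:290];cv2.imwrite("pics/z12.png",np.clip(2.5*cv2.resize(im,(660,594),interpolation=cv2.INTER_CUBIC).astype(float),0,255).astype(np.uint8))
E
```

```text
t: 14.1
position: [0.6339, 0.1101, -0.0197]
eef_rot: [0.693, 0.141, 0.693, -0.141]
wrist_force: [0.6, -0.5, 0.7]
width: 0.0452
[ 0.6338999   0.11008799 -0.01968607] [ 0.6148244  -0.48889731  0.68134249] [ 0.042  0.746 -0.459  1.691  0.43   0.807 -1.015] [ -0.  -77.3  -9.5 -22.8  -0.   -0.1  -0. ]
```

View pics/z12.png

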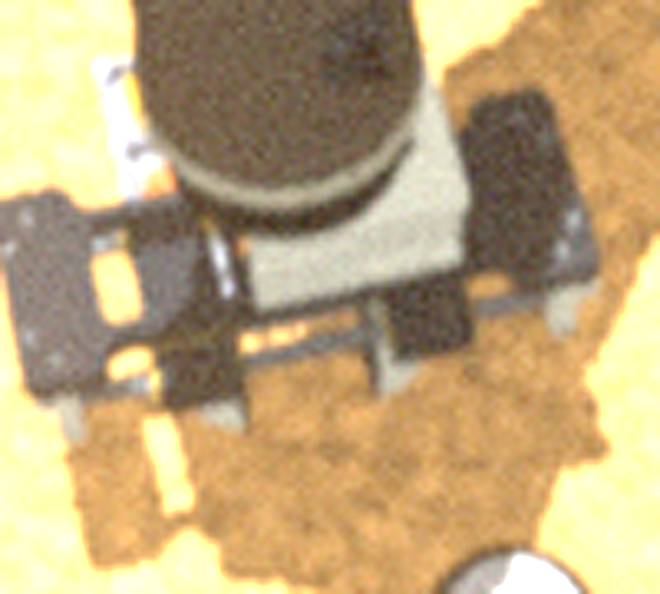

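```bash
python3 -m handwheel '{"xyz":[[0.001,0,0],[0.002,0,0],[0.003,0,0],[0.004,0,0],[0.004,0,0]],"rot":[[0,0,0],[0,0,0],[0,0,0],[0,0,0],[0,0,0]]}'
python3 - <<'E'
from h import *
c,r,s=cur();print(c,s["wrist_force"])
snap("scene","scene13")
f=lambda px:[px[1]/6.6-.5+150,px[0]/6.6-.5+190]
for px in((228,425),(392,395)):
    for z in(0,.01,.02,.03,.04):
        X=ray("scene",f(px),z);d=X-c;print(px,z,(r.inv().apply(d)*1000).round(0)[1:])
E
```

```text
t: 14.78
position: [0.6339, 0.1101, -0.0237]
eef_rot: [0.693, 0.141, 0.693, -0.141]
wrist_force: [-0.3, 0.2, 0.0]
width: 0.0449
[ 0.63389798  0.11008964 -0.0236713 ] [-0.3269694   0.22399808  0.01897205]
(228, 425) 0 [ 2. 31.]
(228, 425) 0.01 [ 7. 31.]
(228, 425) 0.02 [12. 32.]
(228, 425) 0.03 [18. 32.]
(228, 425) 0.04 [23. 32.]
(392, 395) 0 [  4. -29.]
(392, 395) 0.01 [ 10. -28.]
(392, 395) 0.02 [ 15. -27.]
(392, 395) 0.03 [ 20. -26.]
(392, 395) 0.04 [ 25. -25.]
```

```bash
python3 -m handwheel '{"xyz":[[-0.015,0,0],[-0.03,0,0],[-0.035,0,0],[-0.035,0,0],[-0.035,0,0]],"rot":[[0,0,0],[0,0,0],[0,0,0],[0,0,0],[0,0,0]]}' 0.1
python3 - <<'E'
from h import *
c,r,s=cur();print(c,s["wrist_force"],s["width"])
snap("scene","scene14")
o=[]
for n in("scene13","scene14"):
    im=cv2.imread(f"pics/{n}.png")[160:240,190:270];o.append(np.clip(2*cv2.resize(im,(400,400),interpolation=cv2.INTER_CUBIC).astype(float),0,255).astype(np.uint8))
cv2.imwrite("pics/z14.png",np.hstack(o))
E
```

```text
t: 15.45
position: [0.6337, 0.1099, 0.0112]
eef_rot: [0.693, 0.141, 0.693, -0.141]
wrist_force: [0.8, 1.0, 0.1]
width: 0.0093
[0.63370468 0.1098905  0.01115229] [0.84896747 0.99401364 0.07636887] 0.00933326274622704
```

View pics/z14.png

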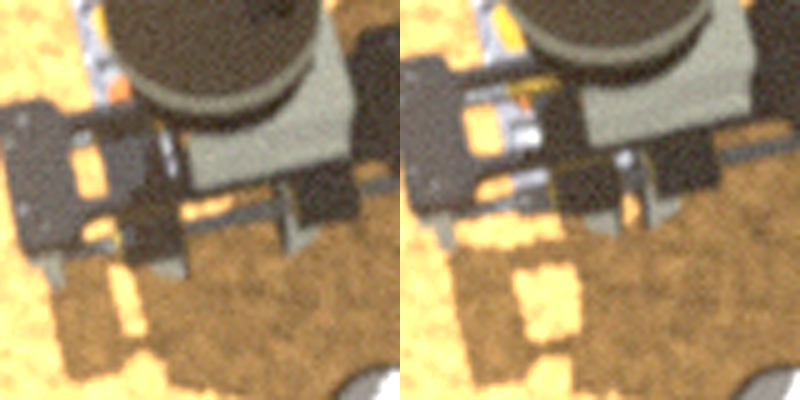

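```bash
python3 -m handwheel '{"xyz":[[0.012,0,0],[0.024,0,0],[0.034,0,0],[0.036,0,0],[0.037,0,0]],"rot":[[0,0,0],[0,0,0],[0,0,0],[0,0,0],[0,0,0]]}' 0.49
python3 -m handwheel '{"xyz":[[0.0005,0,0],[0.001,0,0],[0.0015,0,0],[0.002,0,0],[0.002,0,0]],"rot":[[0,0,0],[0,0,0],[0,0,0],[0,0,0],[0,0,0]]}'
python3 -m handwheel '{"xyz":[[0.0005,0,0],[0.001,0,0],[0.0015,0,0],[0.002,0,0],[0.002,0,0]],"rot":[[0,0,0],[0,0,0],[0,0,0],[0,0,0],[0,0,0]]}'
```

```text
t: 16.12
position: [0.634, 0.1102, -0.0257]
eef_rot: [0.693, 0.141, 0.693, -0.141]
wrist_force: [0.2, -1.0, -0.1]
width: 0.0448
t: 16.75
position: [0.6339, 0.1101, -0.0276]
eef_rot: [0.693, 0.141, 0.693, -0.141]
wrist_force: [0.5, -0.4, -1.3]
width: 0.0448
t: 17.38
position: [0.6339, 0.1101, -0.0296]
eef_rot: [0.693, 0.141, 0.693, -0.141]
wrist_force: [-0.6, -1.0, 0.8]
width: 0.0449
```

```bash
python3 -m handwheel '{"xyz":[[0.0005,0,0],[0.001,0,0],[0.0015,0,0],[0.002,0,0],[0.002,0,0]],"rot":[[0,0,0],[0,0,0],[0,0,0],[0,0,0],[0,0,0]]}'
python3 -m handwheel '{"xyz":[[0.0005,0,0],[0.001,0,0],[0.0015,0,0],[0.002,0,0],[0.002,0,0]],"rot":[[0,0,0],[0,0,0],[0,0,0],[0,0,0],[0,0,0]]}'
python3 - <<'E'
from h import *
c,r,s=cur();print(c,s["wrist_force"],s["width"])
snap("scene","scene15")
im=cv2.imread("pics/scene15.png")[150:240,190:290];cv2.imwrite("pics/z15.png",np.clip(2*cv2.resize(im,(660,594),interpolation=cv2.INTER_CUBIC).astype(float),0,255).astype(np.uint8))
E
```

```text
t: 18.0
position: [0.6341, 0.1101, -0.0298]
eef_rot: [0.693, 0.141, 0.693, -0.141]
wrist_force: [-6.8, -2.1, 19.2]
width: 0.045
t: 18.62
position: [0.6341, 0.1101, -0.0299]
eef_rot: [0.693, 0.141, 0.692, -0.141]
wrist_force: [-11.9, -4.3, 36.9]
width: 0.0449
[ 0.63414002  0.11014928 -0.02994231] [-11.92888211  -4.33904581  36.85603159] 0.044881436889542964
```

View pics/z15.png

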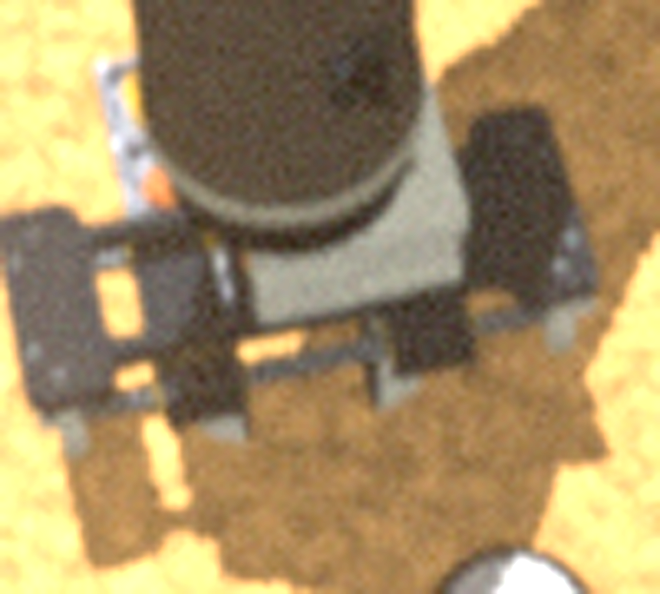

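Contact comes at a reported z of -0.0297, so the tip height is the reported z plus 30 mm. The target is a tip at 14 mm, i.e. a reported z of about -0.016.

```bash
python3 -m handwheel '{"xyz":[[-0.01,0,0],[-0.018,0,0],[-0.018,-0.008,0],[-0.018,-0.015,0],[-0.018,-0.02,0]],"rot":[[0,0,0],[0,0,0],[0,0,0],[0,0,0],[0,0,0]]}'
python3 -m handwheel '{"xyz":[[0,-0.004,0],[0,-0.008,0],[0,-0.011,0],[0,-0.013,0],[0,-0.014,0]],"rot":[[0,0,0],[0,0,0],[0,0,0],[0,0,0],[0,0,0]]}'
python3 - <<'E'
from h import *
c,r,s=cur();print(c,s["wrist_force"],s["width"])
snap("scene","scene16")
im=cv2.imread("pics/scene16.png")[140:230,190:290];cv2.imwrite("pics/z16.png",np.clip(2*cv2.resize(im,(660,594),interpolation=cv2.INTER_CUBIC).astype(float),0,255).astype(np.uint8))
E
```

```text
t: 19.3
position: [0.6256, 0.0906, -0.0161]
eef_rot: [0.693, 0.141, 0.693, -0.141]
wrist_force: [0.7, -0.8, -0.8]
width: 0.0447
t: 19.92
position: [0.6207, 0.0788, -0.0156]
eef_rot: [0.693, 0.141, 0.693, -0.141]
wrist_force: [1.0, 0.7, -0.3]
width: 0.0451
[ 0.62068963  0.07878296 -0.01555153] [ 0.95347458  0.67529381 -0.314405  ] 0.04508464112948918
```

View pics/z16.png

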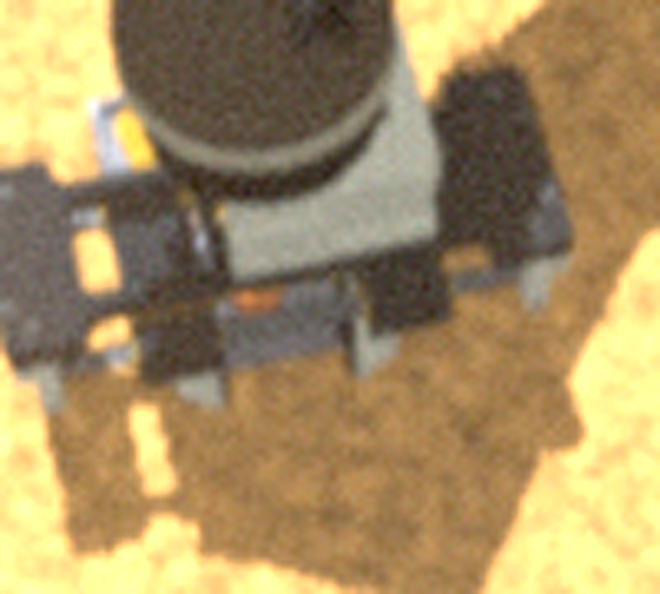

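The fingers now sit behind the rear face and the tray has moved forward. I'll finish the straight part.

```bash
python3 -m handwheel '{"xyz":[[0,-0.005,0],[0,-0.009,0],[0,-0.012,0],[0,-0.014,0],[0,-0.015,0]],"rot":[[0,0,0],[0,0,0],[0,0,0],[0,0,0],[0,0,0]]}'
python3 - <<'E'
from h import *
c,r,s=cur();print(c,s["wrist_force"],inbay(c))
E
python3 -m handwheel '{"xyz":[[0,0.015,0],[-0.04,0.02,0],[-0.1,0.02,0],[-0.16,0.02,0],[-0.22,0.02,0]],"rot":[[0,0,0],[0,0,0],[0,0,0],[0,0,0],[0,0,0]]}'
python3 -m handwheel '{"xyz":[[-0.05,-0.03,0],[-0.09,-0.08,0],[-0.13,-0.12,0],[-0.15,-0.18,0],[-0.15,-0.18,0]],"rot":[[0,0,0],[0,0,0],[0,0,0],[0,0,0],[0,0,0]]}'
python3 - <<'E'
from h import *
snap("scene","scene17")
im=cv2.imread("pics/scene17.png")[70:230,130:280];cv2.imwrite("pics/z17.png",np.clip(1.4*cv2.resize(im,(562,600),interpolation=cv2.INTER_CUBIC).astype(float),0,255).astype(np.uint8))
snap("top","top17")
E
```

```text
t: 20.6
position: [0.6149, 0.065, -0.0155]
eef_rot: [0.693, 0.141, 0.693, -0.141]
wrist_force: [0.7, 1.2, 1.1]
width: 0.045
[ 0.61492393  0.06496503 -0.01545333] [0.65548093 1.22962521 1.11509523] [-0.1998848   0.02456363]
t: 21.22
position: [0.6224, 0.0844, 0.2064]
eef_rot: [0.693, 0.141, 0.693, -0.141]
wrist_force: [1.4, 0.2, 0.6]
width: 0.0448
t: 21.85
position: [0.552, -0.087, 0.3564]
eef_rot: [0.693, 0.143, 0.691, -0.144]
wrist_force: [-0.1, 1.3, -0.9]
width: 0.0449
```

View pics/z17.png

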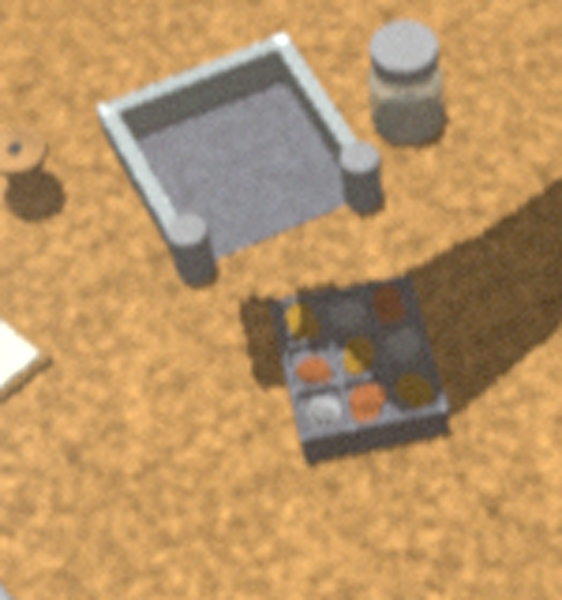

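View pics/top17.png

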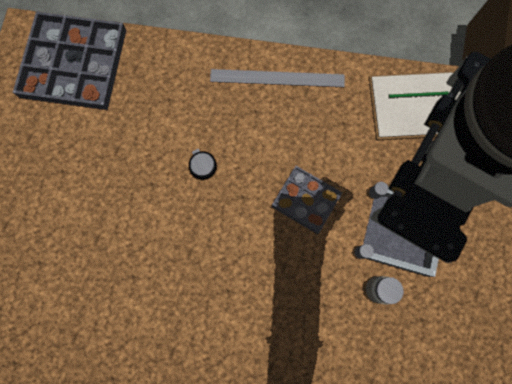

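```bash
python3 - <<'E'
from h import *
im=cv2.imread("pics/top17.png")[150:250,260:380];cv2.imwrite("pics/z17t.png",np.clip(2.2*cv2.resize(im,(720,600),interpolation=cv2.INTER_CUBIC).astype(float),0,255).astype(np.uint8))
E
```

```text
(no output)
```

View pics/z17t.png

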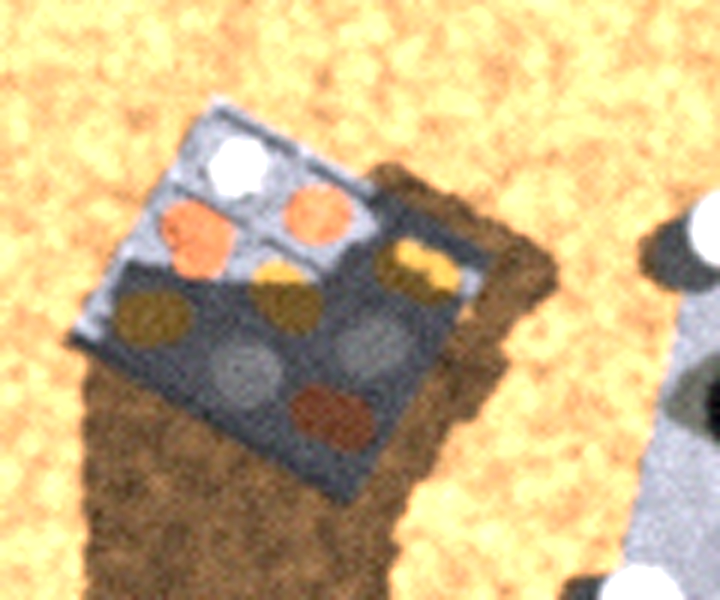

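```bash
cat >> h.py <<'E'
TC=[[-.055,.048,.03],[.055,.048,.03],[.055,-.048,.03],[-.055,-.048,.03]]
BC=[[0,.065,.045],[0,-.065,.045],[.142,.075,.032],[.142,-.075,.032]]
def rel(b,t):
    c,s=np.cos(b[2]),np.sin(b[2]);d=t[:2]-b[:2];return np.array([c*d[0]+s*d[1],-s*d[0]+c*d[1],t[2]-b[2]]).round(4)
E
python3 - <<'E'
from h import *
t,e=fit("top",TC,z2p([(215,99),(490,257),(352,494),(76,333)],150,260,6),[.59,.01,-1.97]);print(t.round(4),e.round(2),rel(B,t))
b2,e=fit("scene",BC,z2p([(190,228),(361,158),(102,107),(281,37)],70,130),B);print("bay scene",b2.round(4),e.round(2))
t2,e=fit("scene",TC,z2p([(305,437),(275,302),(412,280),(447,407)],70,130),t);print(t2.round(4),e.round(2),rel(b2,t2))
E
```

```text
[ 0.5881  0.0033 -1.968 ] [0.53 0.63 0.8  0.87] [-0.1352  0.0062 -0.2623]
bay scene [ 0.5645 -0.1292 -1.7028] [0.64 0.26 1.33 1.37]
[ 0.5895  0.0039 -1.9821] [0.73 0.62 1.54 0.87] [-0.1352  0.0073 -0.2793]
```

Both cameras agree: in the bay frame the tray is at (-0.135, 0.007) m, yaw -0.27 rad. An arc of radius 0.185 m brings it on line at about x = -0.086. Back behind it now.

```bash
python3 - <<'E'
from h import *
print(tgt([.623,.0836,-.016],-1.975,-1))
E
```

```text
(array([3.706e+02, 1.799e+02, 2.000e-01]), array([ 0.12,  0.  , -0.02]))
```

```bash
python3 -m handwheel '{"xyz":[[0.03,0.05,0],[0.06,0.1,0],[0.1,0.148,0],[0.14,0.18,0],[0.2,0.18,0]],"rot":[[0,0,0],[0,0,0],[0,0,0],[0,0,0],[0,0,0]]}'
python3 -m handwheel '{"xyz":[[0.05,0,0],[0.1,0,0],[0.15,0,0],[0.17,0,0],[0.17,0,0]],"rot":[[0,0,0],[0,0,0],[0,0,0],[0,0,0],[0,0,0]]}'
python3 - <<'E'
from h import *
print(tgt([.615,.0652,-.016],-1.975,-1),cur()[0])
E
```

```text
t: 22.58
position: [0.6232, 0.0909, 0.1534]
eef_rot: [0.694, 0.14, 0.693, -0.137]
wrist_force: [1.0, -1.1, -0.6]
width: 0.0449
t: 23.2
position: [0.6216, 0.0848, -0.0166]
eef_rot: [0.692, 0.14, 0.694, -0.14]
wrist_force: [-0.3, 0.3, 0.2]
width: 0.0451
(array([ -0.6, -20.6,   1.5]), array([ 0.26, -0.15,  0.05])) [ 0.62161749  0.08481816 -0.01659664]
```

```bash
python3 -m handwheel '{"xyz":[[0,-0.007,0.001],[0,-0.013,0.0015],[0,-0.017,0.0015],[0,-0.0195,0.0015],[0,-0.0195,0.0015]],"rot":[[0,0,0],[0,0,0],[0,0,0],[0,0,0],[0,0,0]]}'
python3 -m handwheel '{"xyz":[[0,-0.0034,-0.0012],[0,-0.0067,-0.0023],[0,-0.01,-0.0033],[0,-0.0134,-0.0043],[0,-0.0169,-0.0053]],"rot":[[-1.03,0,0],[-2.06,0,0],[-3.09,0,0],[-4.12,0,0],[-5.16,0,0]]}'
python3 -m handwheel '{"xyz":[[0,-0.0034,-0.0012],[0,-0.0067,-0.0023],[0,-0.01,-0.0033],[0,-0.0134,-0.0043],[0,-0.0169,-0.0053]],"rot":[[-1.03,0,0],[-2.06,0,0],[-3.09,0,0],[-4.12,0,0],[-5.16,0,0]]}'
python3 - <<'E'
from h import *
c,r,s=cur();y=-r.as_matrix()[:,1];print(c,inbay(c),np.arctan2(y[1],y[0])-B[2])
snap("scene","scene18")
im=cv2.imread("pics/scene18.png")[100:230,130:280];cv2.imwrite("pics/z18.png",np.clip(1.8*cv2.resize(im,(690,598),interpolation=cv2.INTER_CUBIC).astype(float),0,255).astype(np.uint8))
E
```

```text
t: 23.82
position: [0.6165, 0.0646, -0.0153]
eef_rot: [0.693, 0.141, 0.693, -0.141]
wrist_force: [-0.8, -0.1, -0.3]
width: 0.045
t: 24.45
position: [0.6048, 0.0513, -0.0155]
eef_rot: [0.699, 0.109, 0.699, -0.109]
wrist_force: [0.7, 2.9, 1.6]
width: 0.0449
t: 25.08
position: [0.5945, 0.0367, -0.0156]
eef_rot: [0.703, 0.078, 0.703, -0.078]
wrist_force: [1.0, 1.7, 1.2]
width: 0.0448
[ 0.5945471  0.0367302 -0.0155533] [-0.16916593  0.00816938] -0.08508748267713329
```

View pics/z18.png

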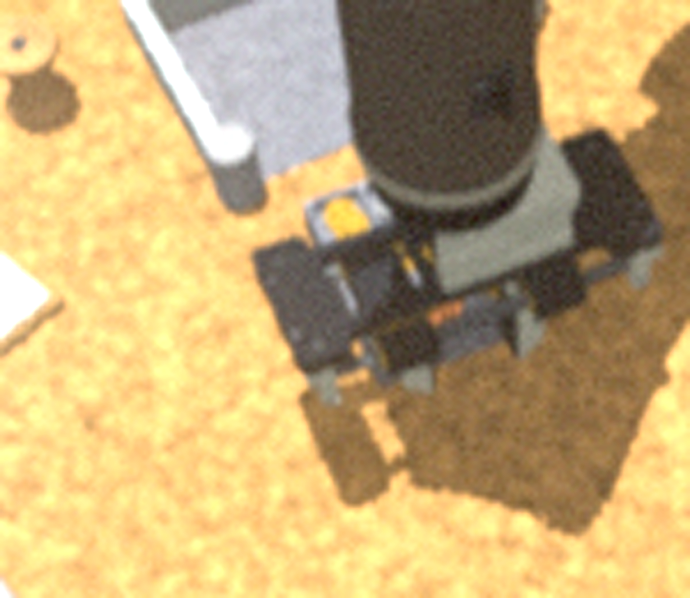

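```bash
python3 -m handwheel '{"xyz":[[0,-0.0034,-0.0012],[0,-0.0067,-0.0023],[0,-0.01,-0.0033],[0,-0.0134,-0.0043],[0,-0.016,-0.005]],"rot":[[-1.03,0,0],[-2.06,0,0],[-3.09,0,0],[-4.12,0,0],[-4.9,0,0]]}'
python3 - <<'E'
from h import *
c,r,s=cur();y=-r.as_matrix()[:,1];print(c,inbay(c),np.arctan2(y[1],y[0])-B[2],s["wrist_force"])
E
python3 -m handwheel '{"xyz":[[0,0.015,0],[-0.05,0.02,0],[-0.11,0.02,0],[-0.17,0.02,0],[-0.23,0.02,0]],"rot":[[0,0,0],[0,0,0],[0,0,0],[0,0,0],[0,0,0]]}'
python3 -m handwheel '{"xyz":[[-0.05,-0.03,0],[-0.09,-0.08,0],[-0.13,-0.12,0],[-0.15,-0.18,0],[-0.15,-0.2,0]],"rot":[[0,0,0],[0,0,0],[0,0,0],[0,0,0],[0,0,0]]}'
python3 - <<'E'
from h import *
snap("scene","scene19");snap("top","top19")
im=cv2.imread("pics/scene19.png")[70:230,130:280];cv2.imwrite("pics/z19.png",np.clip(1.6*cv2.resize(im,(562,600),interpolation=cv2.INTER_CUBIC).astype(float),0,255).astype(np.uint8))
im=cv2.imread("pics/top19.png")[155:275,280:420];cv2.imwrite("pics/z19t.png",np.clip(2.2*cv2.resize(im,(700,600),interpolation=cv2.INTER_CUBIC).astype(float),0,255).astype(np.uint8))
E
```

```text
t: 25.75
position: [0.586, 0.022, -0.0157]
eef_rot: [0.705, 0.048, 0.706, -0.048]
wrist_force: [0.9, 1.2, -0.2]
width: 0.0454
[ 0.58604953  0.02196601 -0.01566435] [-0.15339301  0.00173472] 4.75452722992209e-06 [ 0.91510023  1.18242072 -0.18024959]
t: 26.38
position: [0.5887, 0.0434, 0.2165]
eef_rot: [0.706, 0.048, 0.705, -0.047]
wrist_force: [0.8, -0.3, 0.5]
width: 0.0449
t: 27.0
position: [0.5622, -0.1594, 0.366]
eef_rot: [0.706, 0.049, 0.704, -0.05]
wrist_force: [0.2, 1.3, -0.9]
width: 0.045
```

View pics/z19.png

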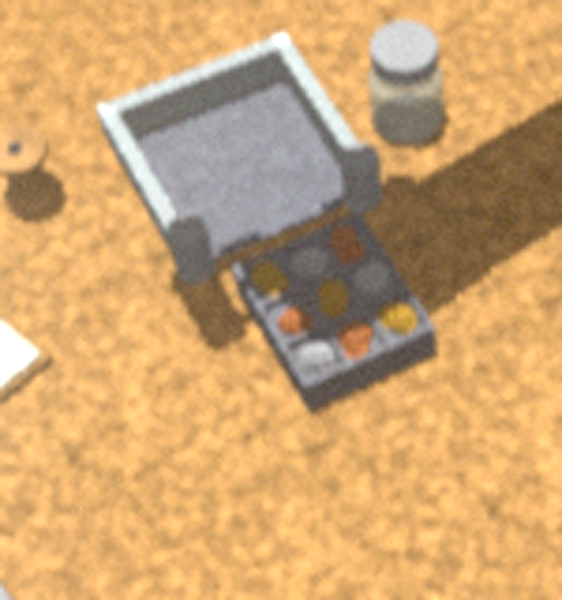

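View pics/z19t.png

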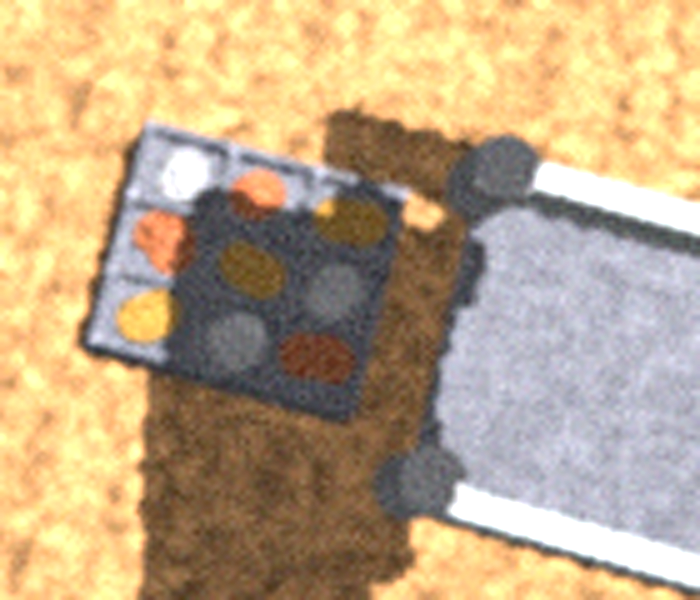

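```bash
python3 - <<'E'
from h import *
t,e=fit("top",TC,z2p([(148,125),(405,193),(348,411),(88,343)],155,280,5),[.57,-.04,-1.7]);print(t.round(4),e.round(2),rel(B,t))
p=z2p([(504,174),(424,480)],155,280,5)
b,e=fit("top",BC,np.vstack([p,z2p([(742,221),(690,490)])]),B);print("bay top again",b.round(4),e.round(2),rel(b,t))
b2=np.array([.5645,-.1292,-1.7028])
t2,e=fit("scene",TC,z2p([(307,381),(234,268),(358,217),(434,327)],70,130),t);print(t2.round(4),e.round(2),rel(b2,t2))
print([ray("top",q,.045).round(4) for q in p])
E
```

```text
[ 0.5754 -0.0435 -1.7033] [1.12 0.4  1.4  0.55] [-0.0871  0.      0.0024]
bay top again [ 0.5628 -0.1283 -1.7044] [1.43 0.82 0.03 1.12] [-0.0857  0.0012  0.0011]
[ 0.5772 -0.0447 -1.7007] [1.63 0.4  1.48 0.54] [-0.0854  0.0015  0.0021]
[array([ 0.6246, -0.1389,  0.045 ]), array([ 0.4986, -0.118 ,  0.045 ])]
```

```bash
python3 - <<'E'
from h import *
i=eyes.camera_info("top");print(np.array(i["R"]).round(3),i["fx"],i["fy"],i["cx"],i["cy"])
W=[ray("top",q,.03)[:2] for q in z2p([(148,125),(405,193),(348,411),(88,343)],155,280,5)]
P=[ray("top",q,.045)[:2] for q in z2p([(504,174),(424,480)],155,280,5)]
W=np.array(W);print(W.round(4))
an=lambda a,b:(np.arctan2(*(b-a)[::-1]).round(4),np.linalg.norm(b-a).round(4))
print("len",an(W[0],W[1]),an(W[3],W[2]),"wid+90",an(W[1],W[2]),an(W[0],W[3]),"post",an(*P))
w=[ray("top",q,.032)[:2] for q in z2p([(535,163),(699,206),(455,515),(690,578)],155,280,5)]
print("walls",an(w[0],w[1]),an(w[2],w[3]))
print(spotter.mark_of("top","tray"),spotter.mark_of("top","bay"))
E
```

```text
[[ 0.144 -0.99  -0.001]
 [-0.968 -0.141 -0.206]
 [ 0.204  0.03  -0.979]] 407.31454993946573 407.31454993946573 254.85928568163848 194.27219980146492
[[ 0.6281  0.003 ]
 [ 0.6148 -0.1039]
 [ 0.5231 -0.0895]
 [ 0.5353  0.0163]]
len (np.float64(-1.6947), np.float64(0.1077)) (np.float64(-1.6856), np.float64(0.1065)) wid+90 (np.float64(2.986), np.float64(0.0929)) (np.float64(2.9992), np.float64(0.0938)) post (np.float64(2.9774), np.float64(0.1277))
walls (np.float64(-1.694), np.float64(0.0677)) (np.float64(-1.6899), np.float64(0.0935))
[{'pixel': [207.9, 328.4], 'score': 0.79}] [{'pixel': [223.7, 367.2], 'score': 0.7}, {'pixel': [211.2, 329.4], 'score': 0.54}]
```

The tray is parallel to the walls within about 0.01 rad. It is offset by 0 to 3 mm and sits at x = -0.086. I'll go back behind it and push straight in.

```bash
python3 - <<'E'
from h import *
p=frombay([-.172,.001]);print(tgt([*p,-.016],B[2],-1))
E
```

```text
(array([380. , 195.9,  -0. ]), array([ 0.03, -0.06, -0.06]))
```

```bash
python3 -m handwheel '{"xyz":[[0.02,0.055,0],[0.04,0.11,0],[0.08,0.16,0],[0.12,0.196,0],[0.18,0.196,0]],"rot":[[0,0,0],[0,0,0],[0,0,0],[0,0,0],[0,0,0]]}'
python3 -m handwheel '{"xyz":[[0.05,0,0],[0.11,0,0],[0.17,0,0],[0.199,0,0],[0.199,0,0]],"rot":[[0,0,0],[0,0,0],[0,0,0],[0,0,0],[0,0,0]]}'
python3 - <<'E'
from h import *
c,r,s=cur();y=-r.as_matrix()[:,1];print(inbay(c),c[2],np.arctan2(y[1],y[0])-B[2])
E
```

```text
t: 27.82
position: [0.5885, 0.0462, 0.1844]
eef_rot: [0.707, 0.046, 0.705, -0.043]
wrist_force: [0.2, -2.0, -0.7]
width: 0.0449
t: 28.45
position: [0.5858, 0.0406, -0.0167]
eef_rot: [0.704, 0.047, 0.707, -0.047]
wrist_force: [0.0, 0.6, 0.6]
width: 0.0449
[-0.17186866 -0.0010405 ] -0.01674473991792011 0.0024817122679063885
```

```bash
python3 -m handwheel '{"xyz":[[0,-0.01,0],[0,-0.017,0],[0,-0.024,0],[0,-0.031,0],[0,-0.038,0]],"rot":[[0,0,0],[0,0,0],[0,0,0],[0,0,0],[0,0,0]]}'
python3 -m handwheel '{"xyz":[[0,-0.006,0],[0,-0.012,0],[0,-0.018,0],[0,-0.024,0],[0,-0.03,0]],"rot":[[0,0,0],[0,0,0],[0,0,0],[0,0,0],[0,0,0]]}'
python3 -m handwheel '{"xyz":[[0,-0.004,0],[0,-0.008,0],[0,-0.012,0],[0,-0.016,0],[0,-0.02,0]],"rot":[[0,0,0],[0,0,0],[0,0,0],[0,0,0],[0,0,0]]}'
python3 - <<'E'
from h import *
c,r,s=cur();y=-r.as_matrix()[:,1];print(inbay(c),c[2],np.arctan2(y[1],y[0])-B[2])
snap("scene","scene20")
im=cv2.imread("pics/scene20.png")[60:210,120:280];cv2.imwrite("pics/z20.png",np.clip(1.8*cv2.resize(im,(640,600),interpolation=cv2.INTER_CUBIC).astype(float),0,255).astype(np.uint8))
E
```

```text
t: 29.08
position: [0.5836, 0.0003, -0.0142]
eef_rot: [0.706, 0.048, 0.705, -0.048]
wrist_force: [0.5, 2.4, 1.5]
width: 0.0453
t: 29.7
position: [0.5791, -0.0295, -0.0146]
eef_rot: [0.705, 0.048, 0.706, -0.048]
wrist_force: [-0.8, 1.9, 0.7]
width: 0.0449
t: 30.32
position: [0.5764, -0.0493, -0.0147]
eef_rot: [0.705, 0.048, 0.706, -0.048]
wrist_force: [0.2, 0.6, 0.6]
width: 0.0449
[-0.08150384  0.00178871] -0.014653259968328884 -0.0007732196098857447
```

View pics/z20.png

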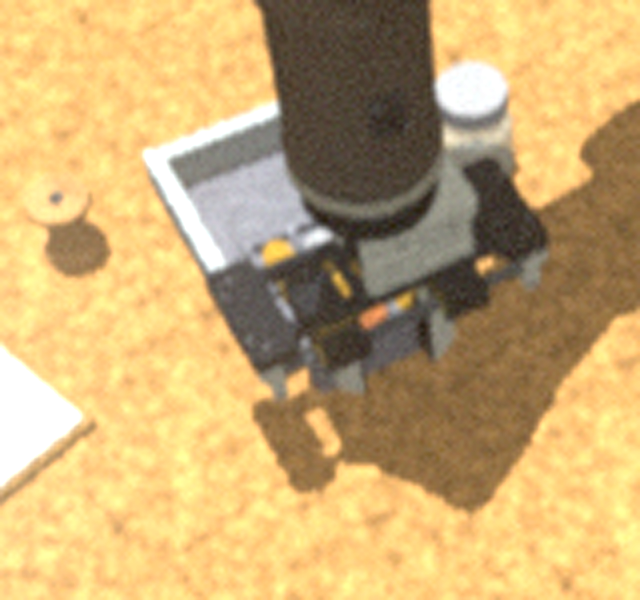

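The tray is entering the gap with low force. I'll continue, raising the tips 3 mm for more height over the jar.

```bash
python3 -m handwheel '{"xyz":[[-0.001,-0.005,0.0005],[-0.002,-0.01,0.001],[-0.003,-0.015,0.001],[-0.003,-0.02,0.001],[-0.003,-0.025,0.001]],"rot":[[0,0,0],[0,0,0],[0,0,0],[0,0,0],[0,0,0]]}'
python3 -m handwheel '{"xyz":[[0,-0.005,0],[0,-0.01,0],[0,-0.015,0],[0,-0.02,0],[0,-0.025,0]],"rot":[[0,0,0],[0,0,0],[0,0,0],[0,0,0],[0,0,0]]}'
python3 - <<'E'
from h import *
c,r,s=cur();y=-r.as_matrix()[:,1];print(inbay(c),c[2],np.arctan2(y[1],y[0])-B[2])
snap("scene","scene21")
im=cv2.imread("pics/scene21.png")[50:200,120:280];cv2.imwrite("pics/z21.png",np.clip(1.8*cv2.resize(im,(640,600),interpolation=cv2.INTER_CUBIC).astype(float),0,255).astype(np.uint8))
E
```

```text
t: 31.0
position: [0.5743, -0.074, -0.0114]
eef_rot: [0.706, 0.048, 0.705, -0.048]
wrist_force: [0.4, 2.0, 0.6]
width: 0.0451
t: 31.62
position: [0.5708, -0.0989, -0.0115]
eef_rot: [0.705, 0.048, 0.705, -0.048]
wrist_force: [0.6, 1.6, 0.9]
width: 0.0449
[-0.03153262  0.00285492] -0.01154145874639937 -0.0007673745708478563
```

View pics/z21.png

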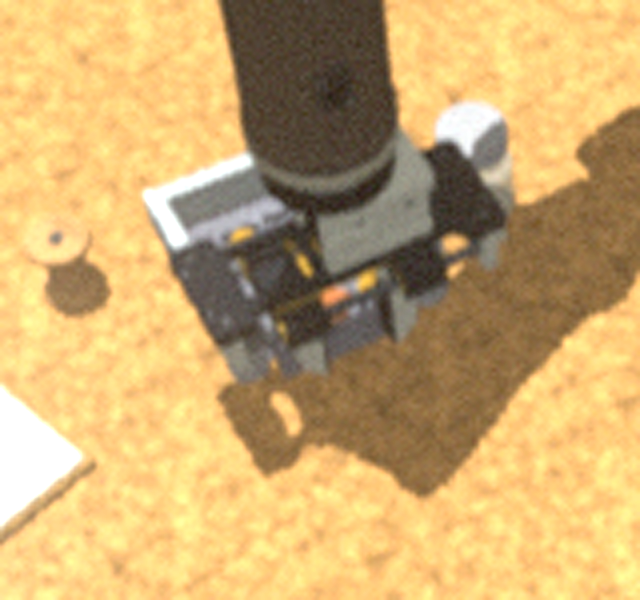

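```bash
python3 - <<'E'
from h import *
c,r,s=cur();c=c+[0,0,.03]
k=lambda X:((np.array(proj("scene",X))-[50,120]+.5)*4)[::-1].round(0)
for z in(.066,.1,.13):
    print(z,[k(c+r.apply([-z,a,b])) for a,b in((.0375,-.095),(-.0375,-.095),(.0375,.095),(-.0375,.095))])
j=ray("scene",[50+130/4-.4,120+472/4-.4],.075);print(j,inbay(j))
E
```

```text
0.066 [array([513., 263.]), array([457., 183.]), array([229., 386.]), array([179., 297.])]
0.1 [array([512., 227.]), array([454., 145.]), array([220., 350.]), array([169., 261.])]
0.13 [array([511., 192.]), array([452., 109.]), array([211., 318.]), array([159., 227.])]
[ 0.43233713 -0.16193212  0.075     ] [ 0.04950781 -0.12584774]
```

Body geometry fits the spec (bottom at about 84 mm, above the 75 mm jar, plus lateral clearance). Continuing home.

```bash
python3 -m handwheel '{"xyz":[[0,-0.005,0],[0,-0.01,0],[0,-0.015,0],[0,-0.02,0],[0,-0.025,0]],"rot":[[0,0,0],[0,0,0],[0,0,0],[0,0,0],[0,0,0]]}'
python3 -m handwheel '{"xyz":[[0,-0.002,0],[0,-0.004,0],[0,-0.006,0],[0,-0.008,0],[0,-0.01,0]],"rot":[[0,0,0],[0,0,0],[0,0,0],[0,0,0],[0,0,0]]}'
python3 -m handwheel '{"xyz":[[0,-0.001,0],[0,-0.002,0],[0,-0.003,0],[0,-0.003,0],[0,-0.003,0]],"rot":[[0,0,0],[0,0,0],[0,0,0],[0,0,0],[0,0,0]]}'
python3 - <<'E'
from h import *
c,r,s=cur();y=-r.as_matrix()[:,1];print(inbay(c),c[2],np.arctan2(y[1],y[0])-B[2])
E
```

```text
t: 32.3
position: [0.5672, -0.1238, -0.0116]
eef_rot: [0.705, 0.048, 0.706, -0.048]
wrist_force: [0.3, 0.6, -0.0]
width: 0.0453
t: 32.92
position: [0.566, -0.1334, -0.0116]
eef_rot: [0.705, 0.048, 0.705, -0.048]
wrist_force: [-0.0, 0.6, -0.6]
width: 0.0451
t: 33.55
position: [0.5657, -0.1364, -0.0115]
eef_rot: [0.705, 0.048, 0.705, -0.048]
wrist_force: [0.5, -0.5, -0.3]
width: 0.045
[0.0063188  0.00284399] -0.011495234785799044 -0.000912636207418327
```

```bash
python3 -m handwheel '{"xyz":[[0,-0.001,0],[0,-0.002,0],[0,-0.003,0],[0,-0.003,0],[0,-0.003,0]],"rot":[[0,0,0],[0,0,0],[0,0,0],[0,0,0],[0,0,0]]}'
python3 -m handwheel '{"xyz":[[0,-0.001,0],[0,-0.002,0],[0,-0.003,0],[0,-0.003,0],[0,-0.003,0]],"rot":[[0,0,0],[0,0,0],[0,0,0],[0,0,0],[0,0,0]]}'
```

```text
t: 34.17
position: [0.5653, -0.1393, -0.0115]
eef_rot: [0.706, 0.048, 0.705, -0.048]
wrist_force: [0.9, 1.8, -0.1]
width: 0.0452
t: 34.8
position: [0.5657, -0.1394, -0.0113]
eef_rot: [0.706, 0.048, 0.705, -0.046]
wrist_force: [2.7, 8.8, -0.9]
width: 0.0449
```

Force is rising with no more motion, so the tray is at the wall. One small extra press to square it, then back off, rise and check.

```bash
python3 -m handwheel '{"xyz":[[0,-0.0005,0],[0,-0.001,0],[0,-0.0015,0],[0,-0.0015,0],[0,-0.0015,0]],"rot":[[0,0,0],[0,0,0],[0,0,0],[0,0,0],[0,0,0]]}'
python3 -m handwheel '{"xyz":[[0,0.005,0],[0,0.015,0],[0,0.025,0],[0,0.03,0],[-0.02,0.03,0]],"rot":[[0,0,0],[0,0,0],[0,0,0],[0,0,0],[0,0,0]]}'
python3 -m handwheel '{"xyz":[[-0.05,0,0],[-0.1,0,0],[-0.15,0.03,0],[-0.2,0.08,0],[-0.25,0.13,0]],"rot":[[0,0,0],[0,0,0],[0,0,0],[0,0,0],[0,0,0]]}'
python3 -m handwheel '{"xyz":[[0,0.05,0],[0,0.11,0],[0,0.17,0],[0,0.23,0],[0,0.23,0]],"rot":[[0,0,0],[0,0,0],[0,0,0],[0,0,0],[0,0,0]]}'
python3 - <<'E'
from h import *
snap("scene","scene22");snap("top","top22")
o=[]
im=cv2.imread("pics/scene22.png")[60:180,120:280];a=cv2.resize(im,(400,300),interpolation=cv2.INTER_CUBIC)
cv2.imwrite("pics/z22.png",np.clip(1.5*cv2.resize(im,(800,600),interpolation=cv2.INTER_CUBIC).astype(float),0,255).astype(np.uint8))
E
```

```text
t: 35.42
position: [0.5658, -0.1394, -0.0113]
eef_rot: [0.706, 0.049, 0.705, -0.045]
wrist_force: [3.8, 12.9, -1.7]
width: 0.0451
t: 36.05
position: [0.5675, -0.1134, 0.0081]
eef_rot: [0.705, 0.048, 0.707, -0.048]
wrist_force: [0.5, -0.2, 0.2]
width: 0.045
t: 36.67
position: [0.5845, 0.0041, 0.2501]
eef_rot: [0.706, 0.048, 0.705, -0.048]
wrist_force: [1.8, 0.6, -0.2]
width: 0.0448
t: 37.3
position: [0.6137, 0.238, 0.2482]
eef_rot: [0.705, 0.046, 0.706, -0.044]
wrist_force: [-1.0, -0.4, -0.1]
width: 0.0448
```

View pics/z22.png

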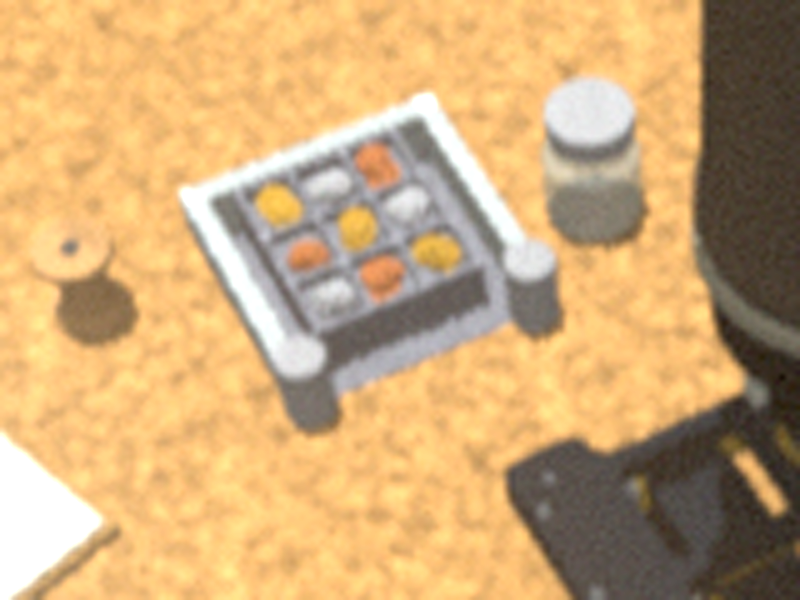

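View pics/top22.png

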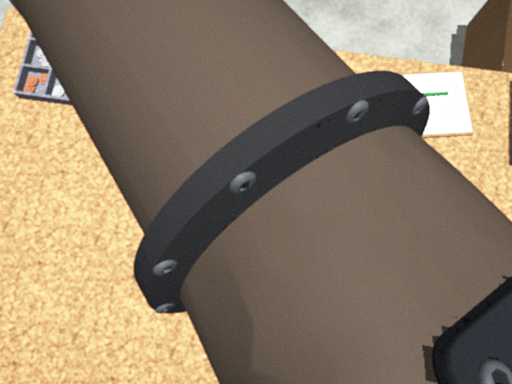

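```bash
python3 - <<'E'
from h import *
b2=np.array([.5645,-.1292,-1.7028])
t2,e=fit("scene",TC,z2p([(318,333),(240,188),(402,128),(487,264)],60,120,5),[.555,-.2,-1.7]);print(t2.round(4),e.round(2),rel(b2,t2))
for q,z in(("jar",0),("spool",0),("tape",0)):
    r=spotter.mark_of("scene",q)[:1];print(q,r)
a=cv2.imread("pics/scene0.png",0).astype(float);b=cv2.imread("pics/scene22.png",0).astype(float)
for n,(r,c) in dict(jar=(72,228,),spool=(104,128)).items():
    A=a[r:r+36,c:c+22];print(n,np.unravel_index(np.argmin([[np.abs(A-b[r+i:r+i+36,c+j:c+j+22]).mean() for j in range(-4,5)] for i in range(-4,5)]),(9,9)))
E
```

```text
[ 0.5532 -0.2046 -1.7333] [0.17 0.23 0.2  0.27] [ 0.0762 -0.0013 -0.0305]
jar [{'pixel': [103.2, 236.7], 'score': 0.73}]
spool [{'pixel': [122.2, 137.4], 'score': 0.55}]
tape [{'pixel': [249.6, 269.2], 'score': 0.7}]
jar (np.int64(5), np.int64(4))
spool (np.int64(4), np.int64(5))
```

```bash
python3 - <<'E'
import cv2,numpy as np
o=[cv2.resize(cv2.imread(f"pics/{n}.png")[200:300,220:320],(400,400)) for n in("scene0","scene22")]
cv2.imwrite("pics/tape.png",np.hstack(o))
E
```

```text
(no output)
```

View pics/tape.png

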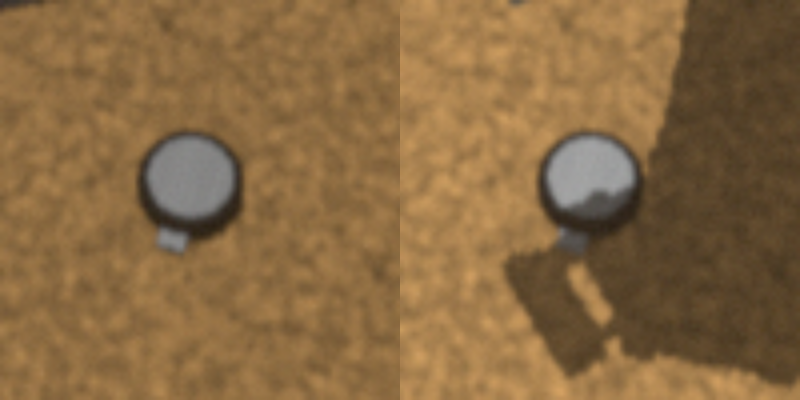

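The tape measure is unmoved, at (245,267) in both pictures. The robot is clear, so I'm handing in.

```bash
python3 -c "
from cell import ctrl
print(ctrl.read_state()['wrist_force']);print(ctrl.close_job())"
```

```text
[-0.47022171 -1.06727989 -0.07549434]
the job is handed in; nothing more can be done
None
```

The tray is home in its bay against the back wall, and the job was handed in at about 37 s. I pushed it with two spread fingers: straight first, then along an arc to line it up with the bay. The last push went straight between the posts until the wrist force rose to about 13 N at the back wall. Then I backed off and moved the arm clear.

**Last checks**
- **Tray:** in the scene camera it sits at x ≈ 76 mm (home is 75), y ≈ -1 mm, turned about -0.03 rad. It lies flat.
- **Jar and spool:** both within about one pixel (roughly 2–3 mm) of their starts.
- **Tape measure:** unmoved in a side-by-side of the first and last pictures. The network put it about 4 pixels off in the last one, where a shadow falls on it; I trusted the picture.
- **Top camera:** the arm blocked it at the end, so the final check rests on the scene camera alone.

**What went wrong on the way**
- **Wrong units:** I typed the first moves in millimetres instead of metres, so they ran at the step limit in the wrong places. Nothing was touched.
- **Height reading:** the reported tool height read about 30 mm too low. The first two pushes passed over the tray without moving it. I found the offset by touching the counter behind the tray, at about 37 N wrist force.

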